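Lock the lap's castle nut with its cross pin

ROBOT

A 6-joint arm with a two-finger parallel gripper is mounted at the origin on a cart in front of the work surface, level with it; the furniture and walls round the work are solid. World frame = base frame: x ahead of the robot, y to its left, z up, the work surface at z = 0. Lengths are in m, angles in rad, forces in N, time in s.
With the tool pointing down it reaches from about 0.35 to 0.775 m from the base axis. Payload 7.3 kg.
Tool frame: the origin (TCP) lies midway between the tips of the shut fingers; the grasp point (between the pads) lies 19 mm behind it; z points along the fingers, y is the direction in which the jaws open and shut (so a half turn about z gives the same grasp; the last joint's range is limited). The gripper opens to 92 mm and grips with 3 to 60 N. Pads are 19 mm wide; open, the fingers measure 130 mm over their backs; the gripper's body (75 mm by 190 mm) begins 47 mm behind the grasp point.
Start: joints at [-1.272, 0.342, 1.524, -0, 1.275, -0.146], TCP at [0.226, -0.474, 0.227] pointing down, gripper open.
Joint ranges: [-2.53, 2.53], [-0.77, 2.02], [0.04, 2.7], [-1, 4.14], [0.28, 2.66], [-3.11, 3.11]. Speed limits (rad/s): [2.57, 2.57, 3.14, 3.14, 3.14, 3.14].

INTERFACE

Orientations are given as [roll, pitch, yaw] about the fixed x, y, z axes, in that order (R = Rz(yaw) Ry(pitch) Rx(roll)).
In Python, from cell import robot gives the robot as it stands.
- The arm moves only by the shell command python3 -m crank 'ROWS' [FORCE]. ROWS is a JSON object of lists of equal length, an entry for each row: "claw": the opening, from 0 (shut) to 1 (fully open); "delta_pos": the shift along the tool's x, y, z in units of 25 mm (1.0 is 25 mm), a list of three; "roll": the turn about the tool's z in units of 6 degrees (1.0 is 6 degrees). In form: {"claw": [claw, ...], "delta_pos": [[dx, dy, dz], ...], "roll": [roll, ...]}. A call has exactly 8 rows; each row is the pose to reach, as a shift and turn from the pose commanded when the call began, along the tool's axes at that moment; what a row does not reach only later rows make up. A row lasts 1/12 s, in which the tool goes at most 41.7 mm and 7.16 degrees, less where a joint would pass 70% of its speed; a pose out of reach is approached as far as the arm can. A call with a gripper value outside its range is refused whole. The fingers move at their own pace and stop on an object; FORCE is the grip in N (left out, the last holds). Time passes only in rows, so rows that repeat a pose let the fingers close, or fill a call up. It gives the time, the measured TCP pose, the force and the opening at its end, in the units of the state.
- robot.observe(): the state, without advancing time (a new reading comes with each control period).
- robot.read_camera(name): name is "side" or "top" or "wrist"; returns a dict with "color" (420x560x3 uint8, blue, green, red), "fx", "fy", "cx", "cy" (pixels), "rvec" (rotation vector, rad) and "tvec" (3), from world to camera coordinates, as OpenCV has them; the wrist camera has in their place "hand_eye" (4x4, takes a point from camera to tool coordinates, whose origin is the TCP and whose axes are the flange's). Camera axes: x right, y down, z forward; pixel columns grow to the right and rows downward; lengths in m; the calibration is good to about 2 mm. A picture is of the moment at which its call begins: read the wrist's pose just before it. There is no depth.
- robot.hand_in(): hands the job in, once; it reports no verdict.
The state is a dict: "time": time; "qpos": joint angles; "qvel": joint speeds; "joint_efforts": joint torques, N m; "tool_pos": TCP position; "tool_rot": TCP orientation; "contact_force": force on the tool from outside, world axes, zero at the start; "torque": the same for the moment, N m; "opening": finger opening in m.
Only numpy, scipy, OpenCV 4.12 (cv2) and the standard library are available. Lean on these libraries where they do the work, as an engineer would, in place of code of your own. Each camera call takes 0.05 s, during which the arm holds its last target.

TASK

A fresh lap has been put on the little polishing machine and its castle nut is still finger-loose. Turn the nut clockwise until you feel it bite on the spring washer, tighten on just to the first slot after that which lines up with the arbor's cross hole, then slide the lock pin through slot and hole, gently and never forcing it, until its collar is against the nut, and let go. Leave the other things on the table where they are.

Things in the scene. Friction and masses are not known exactly. Their poses are not given: they have to be found in the camera images.
- lap: Polishing machine, fixed: grey housing 240x212x58 mm, black round splash pan 196 mm across (rim 74 mm above the table), dark steel lap 152 mm across, top at 80 mm. In its middle stands the arbor, a steel bar 16 mm thick, top at 122.5 mm, which does not turn. Origin on the table under the arbor's axis; x points from its front (dial, switch) to its back, z up.
- hole (a point): Centre of the cross hole through the arbor, on the arbor's axis, 110 mm above the table. Its x axis runs along the hole, level, from the machine's front to its back. The hole is 7.6 mm wide and high and goes right through; the pin may enter from either end.
- nut_top (a point): Centre of the castle nut's top, 116.5 mm above the table. Its x axis points along the middle of one of six like radial slots (one every 60 degrees), z up. The slots are 9 mm wide, 11 mm deep and open at the top, in a round crown 35.6 mm across. The pin passes if a slot and the hole are within about 5 degrees. Clockwise from above tightens.
- nut_hex (a point): Centre of the nut's hexagon below the crown, 95.6 mm above the table, 38 mm across flats; flats 22 mm long, 15 mm high (88 to 103 mm above the table), each lying under a slot and square to it. Below it only washer and clamp flange, no wider than 42 mm, then the lap at 80 mm.
- nut_ring (a joint): Gap between the nut (its thrust ring) and the spring washer, m: 0 from the bite on; before, 0.08 mm for each 60 degrees still to go - too small to read through the noise. How it feels: the nut runs freely at 0.03 N m for an unknown 40 to 110 degrees, then bites and takes a steady 0.45 N m (some 0.25 still rests on the tool when you stop). It stays where it is left. The first slot (any of the six) lines up 17 to 47 degrees after the bite.
- washer (a joint): Spring washer under the nut: how far it is pressed flat, m. 0 until the nut bites, then 0.08 mm for each 60 degrees that the nut is tightened further; it does not return. Too small to read through the noise.
- pin_grip (a point): Centre of the lock pin's flat-sided cast aluminium grip, 24 mm long (x), 10 mm wide (y), 28 mm high (z). The pin (45 to 70 g) stands loose on the table on the grip's flat bottom, this point 14 mm up. x points along the shank to its tip; the shank's axis runs 4 mm below this point. Pinch the grip across its 10 mm.
- pin_tip (a point): Tip of the pin's steel shank, on its axis, 63 mm ahead of and 4 mm below the grip's centre; same axes. The shank is 6 mm thick, 47 mm long, its last 5 mm tapering to 2.8 mm. At its root, in front of the grip, is a round collar 16 mm across, 5 mm long.
- pin_mid (a point): Point on the shank's axis 18 mm ahead of the collar's front face (34 mm ahead of and 4 mm below the grip's centre): it is at the centre of the cross hole when the collar touches the nut's crown.
- pin: The lock pin as a whole; origin at the height of the grip's underside, below the collar's front face; x along the shank to its tip.
- stone_oval: Bystander, loose: oval reddish-brown polished palm stone, 48x35x24 mm; origin at the centre of its underside.
- stone_round: Bystander, loose: round olive-grey polished palm stone, 48x48x20 mm; origin at the centre of its underside.
- gem_jar_a: Bystander, loose: small black round gem jar with clear top, 33 mm across, 22 mm high; origin at the centre of its underside.
- gem_jar_b: Bystander, loose: the same kind of gem jar, 33 mm across, 22 mm high; origin at the centre of its underside.
- folding_loupe: Bystander, loose: folding steel loupe, 25x45x14 mm; origin at the centre of its underside.
- work_dish: Bystander, loose: shallow steel sorting dish with a few beads, 101 mm across, 21 mm high; origin at the centre of its underside.
- pen: Bystander, loose: black and white marker pen, 135 mm long; origin at the centre of its underside.
- pocket_torch: Bystander, loose: black pocket torch, 113 mm long, 26 mm thick; origin at the centre of its underside.
Things that resemble listed ones, but are neither listed nor needed, are in the scene too. Of the things shaped like the pin, the aluminium one is meant.

How it is judged:
By the outcome, as a careful person would: the job done as asked, in the order asked, and still so for the second after the job is handed in, with the robot touching nothing.
It also fails if it takes over 72 s, if anything falls off the work surface, if the arm or the gripper's body presses on something with over 40 N, if the wrist force passes 120 N, or if a joint passes its speed limit or range.

## Working session

There is one attempt and no reset: what is moved stays moved. The work goes in short steps, Python scripts to look and compute and a shell command to move; the robot and the scene stay as the last step left them, time stands still between calls to the robot, and variables do not carry over. Pictures are saved under pics/ and viewed, and the job is handed in when it is done.

```bash
ls; mkdir -p pics; python3 - <<'E'
from cell import robot
import cv2
print(robot.observe())
for n in ["side","top","wrist"]:
    r=robot.read_camera(n); cv2.imwrite(f"pics/{n}0.png",r["color"]); print({k:v for k,v in r.items() if k!="color"})
E
```

```text
pics
{'time': 0.0, 'qpos': array([-1.27201215e+00,  3.42731689e-01,  1.52502185e+00,  1.41139563e-05,
        1.27540548e+00, -1.45958507e-01]), 'qvel': array([-0.00120662,  0.00052776, -0.00068747,  0.0021463 , -0.00083719,
        0.00074294]), 'joint_efforts': array([-7.15561164e-04, -4.31248212e+01, -2.44218725e+01,  7.15258392e-02,
        5.58367185e-02, -1.27423018e-04]), 'tool_pos': array([ 0.22578974, -0.47351058,  0.22603863]), 'tool_rot': array([-3.14004491e+00, -2.41165939e-04,  4.44738383e-01]), 'contact_force': array([-0.15035707,  1.09634076,  0.24142381]), 'torque': array([ 0.0083306 , -0.04777083, -0.06007037]), 'opening': 0.09201487087889641}
{'fx': 430.0399749867095, 'fy': 430.0399749867095, 'cx': 276.3728783729373, 'cy': 206.4095077044444, 'rvec': array([ 2.02411794, -0.27145983,  0.15413339]), 'tvec': array([-0.56394926,  0.07068197,  1.08992061])}
{'fx': 487.5188617417555, 'fy': 487.5188617417555, 'cx': 270.0652433619132, 'cy': 207.00174654754, 'rvec': array([ 2.11751375, -2.18068403,  0.16320723]), 'tvec': array([-0.22868103,  0.52351149,  0.93047615])}
{'fx': 356.9543764040351, 'fy': 356.9543764040351, 'cx': 283.2699363191861, 'cy': 209.51692077280902, 'hand_eye': array([[ 1.02751592e-04, -9.69789389e-01, -2.43943704e-01,
         6.46732937e-02],
       [ 9.99999962e-01,  1.62498867e-04, -2.24798132e-04,
        -3.52152194e-04],
       [ 2.57647418e-04, -2.43943672e-01,  9.69789368e-01,
        -1.57280232e-01],
       [ 0.00000000e+00,  0.00000000e+00,  0.00000000e+00,
         1.00000000e+00]])}
```

View pics/side0.png

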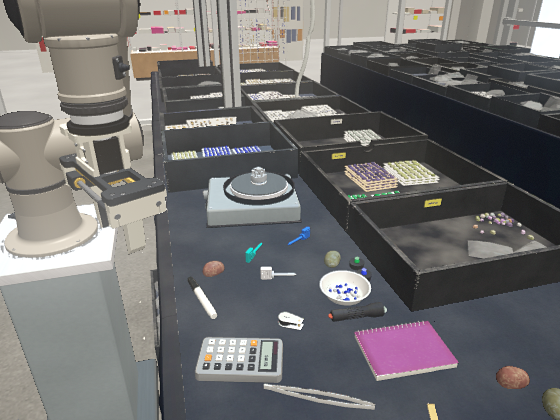

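View pics/top0.png

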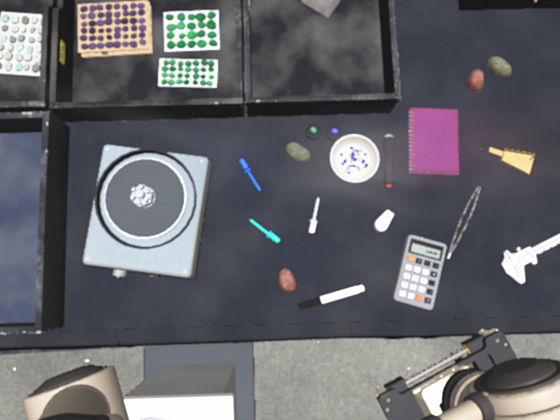

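View pics/wrist0.png

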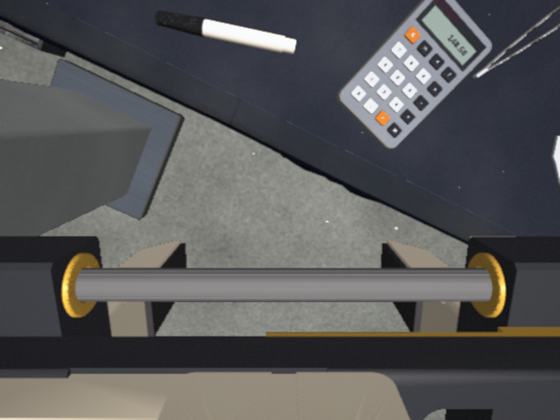

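The top view shows the machine with the arbor at about (143,196) and its dial at about (120,272). The aluminium pin has its grip near (312,228) with the tip up at (318,198). The blue and teal ones are decoys.

```bash
cat > h.py <<'E'
import numpy as np, cv2
from cell import robot
from scipy.spatial.transform import Rotation as Rn
def cam(n):
    s=robot.observe(); r=robot.read_camera(n)
    K=np.array([[r["fx"],0,r["cx"]],[0,r["fy"],r["cy"]],[0,0,1]])
    if n=="wrist":
        T=np.eye(4);T[:3,:3]=Rn.from_euler("xyz",s["tool_rot"]).as_matrix();T[:3,3]=s["tool_pos"]
        M=np.linalg.inv(T@r["hand_eye"]); R=M[:3,:3];t=M[:3,3]
    else:
        R=cv2.Rodrigues(r["rvec"])[0];t=r["tvec"]
    return r["color"],K,R,t,s
def proj(P,K,R,t):
    p=(np.atleast_2d(P)@R.T+t)@K.T
    return p[:,:2]/p[:,2:]
def unproj(uv,z,K,R,t):
    d=R.T@np.linalg.solve(K,[uv[0],uv[1],1.]); c=-R.T@t
    return c+d*(z-c[2])/d[2]
E
python3 - <<'E'
from h import *
i,K,R,t,s=cam("top"); np.savez("top.npz",K=K,R=R,t=t)
cv2.imwrite("pics/c1.png",cv2.resize(i[180:260,270:370],None,fx=8,fy=7.5,interpolation=cv2.INTER_CUBIC)[:600])
cv2.imwrite("pics/c2.png",cv2.resize(i[130:290,70:230],None,fx=3.7,fy=3.7,interpolation=cv2.INTER_CUBIC))
for n,uv,z in [("pin grip",(312.5,228),.028),("tip",(317.5,198),.01),("nut",(143,196),.12),("dial",(120,272),.03)]:
    print(n,unproj(uv,z,K,R,t))
E
```

```text
pin grip [ 0.47326327 -0.32753905  0.028     ]
tip [ 0.53656496 -0.34213248  0.01      ]
nut [ 0.53167283 -0.01235335  0.12      ]
dial [0.39740107 0.0544411  0.03      ]
```

View pics/c1.png

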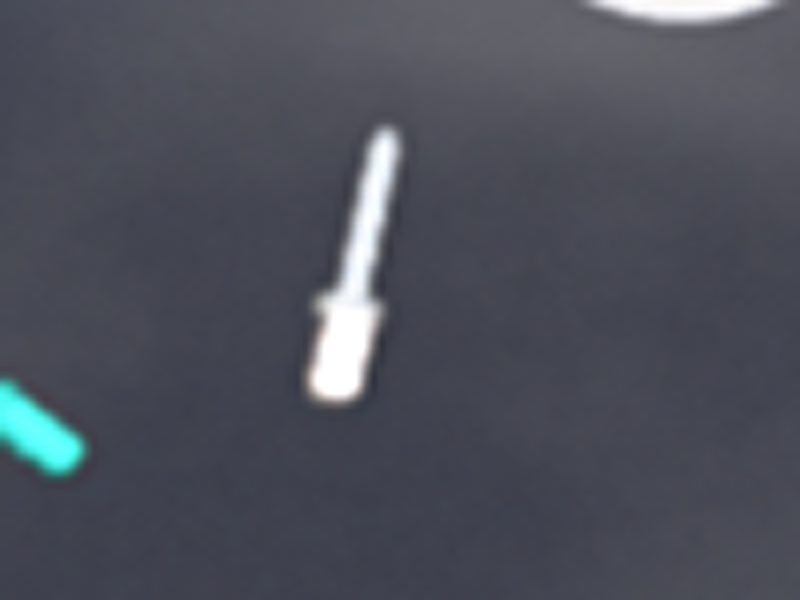

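View pics/c2.png

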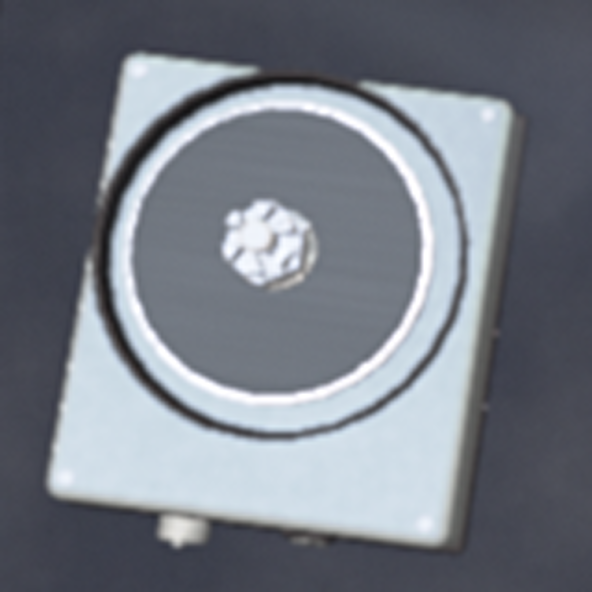

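```bash
cat >> h.py <<'E'
def rel(P,yaw=None):
    "rows units to bring TCP to world P (tool axes) and yaw (deg)"
    s=robot.observe(); R=Rn.from_euler("xyz",s["tool_rot"]).as_matrix()
    d=R.T@(np.array(P)-s["tool_pos"])/0.025
    r=None
    if yaw is not None: r=-(((yaw-np.degrees(s["tool_rot"][2])+180)%360)-180)/6
    return d.round(3),r,s["tool_pos"].round(4),np.degrees(s["tool_rot"]).round(2),s["qpos"].round(2)
E
python3 - <<'E'
from h import *
f=np.load("top.npz");K,R,t=f["K"],f["R"],f["t"]
c=[unproj((70+x/3.7,130+y/3.7),.058,K,R,t)[:2] for x,y in [(140,68),(488,115),(68,478),(425,523)]]
print(np.round(c,4), np.mean(c,0))
for a,b in [(2,0),(3,1)]: d=c[b]-c[a];print("yaw x",np.degrees(np.arctan2(d[1],d[0])),np.linalg.norm(d))
for a,b in [(1,0),(3,2)]: d=c[b]-c[a];print("yaw y",np.degrees(np.arctan2(d[1],d[0]))-90,np.linalg.norm(d))
print("arbor top",unproj((70+262/3.7,130+238/3.7),.1225,K,R,t))
g=unproj((312.9,226.7),.028,K,R,t);p=unproj((318.4,197.3),.01,K,R,t);print("pin",g,p,np.degrees(np.arctan2(*(p-g)[1::-1])))
E
python3 -m crank '{"claw":[1,1,1,1,1,1,1,1],"delta_pos":[[1.2,-0.7,0],[2.4,-1.4,0],[3.6,-2.1,0],[4.8,-2.8,0],[6.0,-3.5,0],[7.2,-4.2,0],[8.4,-4.9,0],[9.5,-5.7,0]],"roll":[-1.1,-2.2,-3.3,-4.4,-5.5,-6.6,-7.7,-8.8]}'
```

```text
[[ 0.6402  0.0736]
 [ 0.6092 -0.1121]
 [ 0.4229  0.1068]
 [ 0.3944 -0.0775]] [ 0.5166744  -0.00228238]
yaw x -8.684231396257788 0.21983735341162128
yaw x -9.132200370962112 0.21755392165904452
yaw y -9.502628669604562 0.18826859663583512
yaw y -8.80677995675228 0.18654888262948444
arbor top [ 0.53443785 -0.0089906   0.1225    ]
pin [ 0.47584694 -0.32844879  0.028     ] [ 0.53796691 -0.34404466  0.01      ] -14.09342229740426
time: 0.87
tool_pos: [0.3799, -0.2417, 0.2267]
tool_rot: [3.141, 0.0, 1.372]
contact_force: [0.3, 0.2, 0.8]
opening: 0.0917
```

```bash
python3 -c "
from h import *
print(rel([.534,-.009,.20],135))"
```

```text
(array([10.341,  4.205,  1.068]), np.float64(-9.399336112283947), array([ 0.3799, -0.2417,  0.2267]), array([1.7998e+02, 1.0000e-02, 7.8600e+01]), array([-0.74,  0.2 ,  1.72,  0.  ,  1.22, -0.54]))
```

```bash
python3 -m crank '{"claw":[1,1,1,1,1,1,1,1],"delta_pos":[[1.4,0.6,0.1],[2.8,1.2,0.2],[4.2,1.8,0.4],[5.6,2.4,0.6],[7.0,3.0,0.7],[8.4,3.6,0.9],[9.6,4.0,1.07],[10.34,4.2,1.07]],"roll":[-1.1,-2.2,-3.3,-4.4,-5.5,-6.6,-7.7,-8.8]}'
python3 - <<'E'
from h import *
i,K,R,t,s=cam("wrist"); np.savez("w1.npz",K=K,R=R,t=t,i=i)
print(s["tool_pos"],s["tool_rot"],s["qpos"])
p=proj([.534,-.009,.1165],K,R,t)[0];print(p)
x,y=int(p[0]),int(p[1]);cv2.imwrite("pics/w1.png",i)
x0,y0=max(0,x-50),max(0,y-50);print(x0,y0)
cv2.imwrite("pics/w1c.png",cv2.resize(i[y0:y0+100,x0:x0+100],None,fx=6,fy=6,interpolation=cv2.INTER_CUBIC))
E
```

```text
time: 1.53
tool_pos: [0.5351, -0.0083, 0.1988]
tool_rot: [-3.141, -0.001, 2.296]
contact_force: [0.6, -0.6, -0.2]
opening: 0.0917
[ 0.5351303  -0.00826955  0.19877666] [-3.14126789e+00 -1.49697411e-03  2.29564511e+00] [-1.59112575e-01  3.85095784e-01  1.53959423e+00  7.43842699e-04
  1.21826620e+00 -8.84218904e-01]
[281.92355206 217.03668516]
231 167
```

View pics/w1.png

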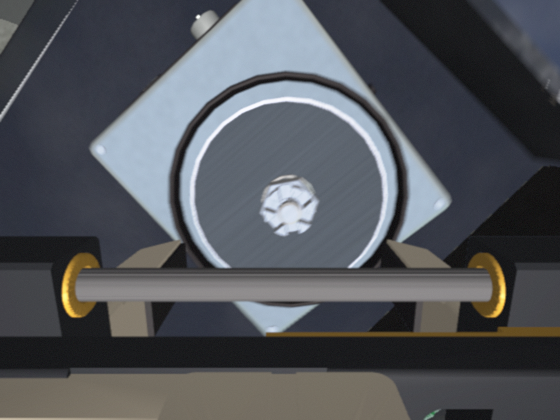

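View pics/w1c.png

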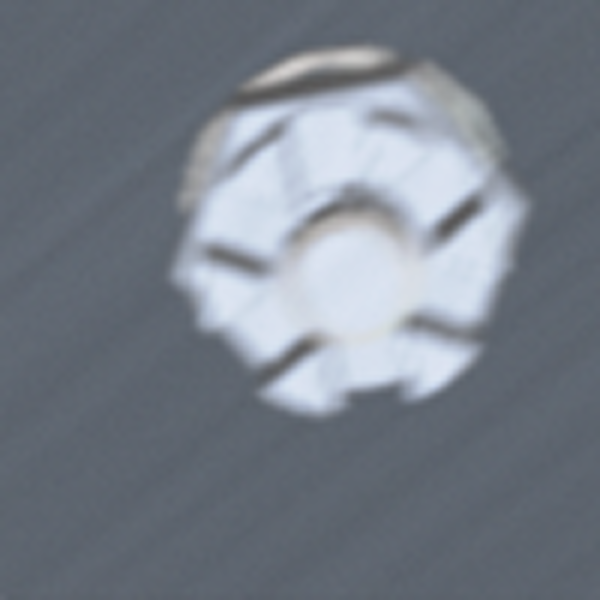

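```bash
cat >> h.py <<'E'
def overlay(i,K,R,t,c,ang,sc=6,half=45,hole=None):
    p=proj([c[0],c[1],.1165],K,R,t)[0];x0,y0=int(p[0])-half,int(p[1])-half
    im=cv2.resize(i[y0:y0+2*half,x0:x0+2*half],None,fx=sc,fy=sc,interpolation=cv2.INTER_CUBIC)
    def L(P,col):
        q=(proj(np.array(P),K,R,t)-[x0,y0]+.5)*sc-.5
        cv2.polylines(im,[np.round(q*8).astype(np.int32)],False,col,1,cv2.LINE_AA,3)
    th=np.radians(np.arange(0,361,10))
    L(np.c_[c[0]+.0178*np.cos(th),c[1]+.0178*np.sin(th),0*th+.1165],(0,160,0))
    L(np.c_[c[0]+.008*np.cos(th),c[1]+.008*np.sin(th),0*th+.1225],(0,0,255))
    hx=np.radians(ang+30+60*np.arange(7)); 
    for z in (.103,.088): L(np.c_[c[0]+.0219*np.cos(hx),c[1]+.0219*np.sin(hx),0*hx+z],(255,0,0))
    for k in range(6):
        a=np.radians(ang+60*k);u=np.array([np.cos(a),np.sin(a)]);v=np.array([-u[1],u[0]])
        for sgn in (-1,1):
            L([[*(c[:2]+r*u+sgn*.0045*v),.1165] for r in (.008,.0172)],(0,140,255))
            L([[*(c[:2]+r*u+sgn*.0045*v),.1055] for r in (.008,.0172)],(200,0,200))
    if hole is not None:
        a=np.radians(hole);u=np.array([np.cos(a),np.sin(a)])
        L([[*(c[:2]-.04*u),.11],[*(c[:2]+.04*u),.11]],(255,255,0))
    return im
E
cat > ov.py <<'E'
from h import *
import sys
f=np.load(sys.argv[1]);c=np.array(eval(sys.argv[2]));out=sys.argv[3];A=[float(a) for a in sys.argv[4:]]
cv2.imwrite(out,np.hstack([overlay(f["i"],f["K"],f["R"],f["t"],c,a,4 if len(A)>1 else 6,33 if len(A)>1 else 45) for a in A]))
E
python3 - <<'E'
from h import *
f=np.load("w1.npz");K,R,t=f["K"],f["R"],f["t"]
print(unproj((231+352/6,167+280/6),.1225,K,R,t))
# direction of bottom slot
a=unproj((231+352/6,167+280/6),.1165,K,R,t);b=unproj((231+375/6,167+393/6),.1055,K,R,t)
c=unproj((231+352/6,167+280/6),.1225,K,R,t)
d=b-c;print(np.degrees(np.arctan2(d[1],d[0]))%60)
E
python3 ov.py w1.npz "[.534,-.009]" pics/o1.png 0 20 40
```

```text
[ 0.53529529 -0.00251794  0.1225    ]
21.173718371271235
```

View pics/o1.png

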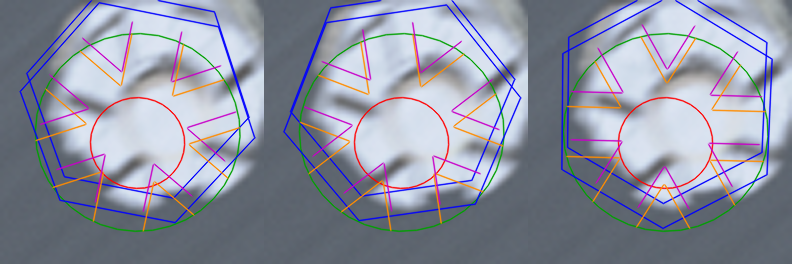

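```bash
python3 - <<'E'
from h import *
i,K,R,t,s=cam("wrist"); np.savez("w2.npz",K=K,R=R,t=t,i=i)
print(s["tool_pos"],s["tool_rot"],s["qvel"],s["time"])
for uv in [(99,150),(440,203),(272,331)]: print(unproj(uv,.058,K,R,t))
p=proj([.534,-.009,.1165],K,R,t)[0];x,y=int(p[0]),int(p[1])
x0,y0=max(0,x-50),max(0,y-50);print(x0,y0)
cv2.imwrite("pics/w2c.png",cv2.resize(i[y0:y0+100,x0:x0+100],None,fx=6,fy=6,interpolation=cv2.INTER_CUBIC))
E
```

```text
[ 0.53591302 -0.00649517  0.1991048 ] [ 3.14038694e+00 -1.59298288e-03  2.30400370e+00] [-0.06462446 -0.03571732  0.04481165 -0.02010064 -0.00145979  0.16929763] 1.5833
[ 0.394617   -0.07764687  0.058     ]
[0.63791267 0.0809313  0.058     ]
[ 0.61282827 -0.10803876  0.058     ]
229 168
```

View pics/w2c.png

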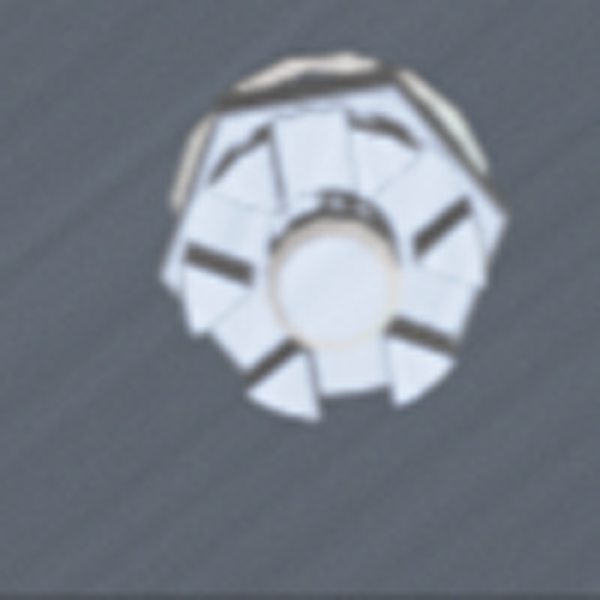

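```bash
python3 - <<'E'
from h import *
i,K,R,t,s=cam("wrist"); np.savez("w3.npz",K=K,R=R,t=t,i=i)
print(s["tool_pos"],s["tool_rot"],s["time"])
f=np.load("w2.npz");K,R,t=f["K"],f["R"],f["t"]
print(unproj((284.5,215.8),.1225,K,R,t))
E
python3 ov.py w3.npz "[.5345,-.0075]" pics/o3.png 14 20 26
```

```text
[ 0.53500777 -0.00861971  0.19928021] [-3.14154932e+00 -8.99611392e-04  2.29420661e+00] 1.6333
[ 0.53457667 -0.0041681   0.1225    ]
```

View pics/o3.png

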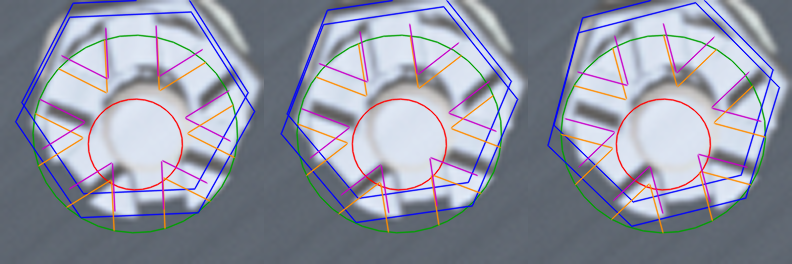

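```bash
python3 - <<'E'
from h import *
i,K,R,t,s=cam("wrist"); np.savez("w4.npz",K=K,R=R,t=t,i=i)
print(s["tool_pos"],s["tool_rot"],s["qvel"].round(3),s["time"])
i2,K2,R2,t2,_=cam("side"); np.savez("s4.npz",K=K2,R=R2,t=t2,i=i2)
p=proj([.534,-.009,.1165],K,R,t)[0];x,y=int(p[0]),int(p[1])
x0,y0=max(0,x-50),max(0,y-50);print("wrist off",x0,y0)
a=cv2.resize(i[y0:y0+90,x0+10:x0+80],None,fx=6,fy=6,interpolation=cv2.INTER_CUBIC)
p=proj([.534,-.009,.1165],K2,R2,t2)[0];x,y=int(p[0]),int(p[1])
print("side",x-25,y-30)
b=cv2.resize(i2[y-30:y+30,x-25:x+25],None,fx=7,fy=9,interpolation=cv2.INTER_CUBIC)
cv2.imwrite("pics/w4.png",np.hstack([a,b]))
E
```

```text
[ 0.53436156 -0.01023344  0.1994678 ] [-3.14082277e+00 -4.60795044e-04  2.28907689e+00] [-0.043 -0.02   0.018 -0.01  -0.001  0.027] 1.6833
wrist off 234 165
side 233 140
```

View pics/w4.png

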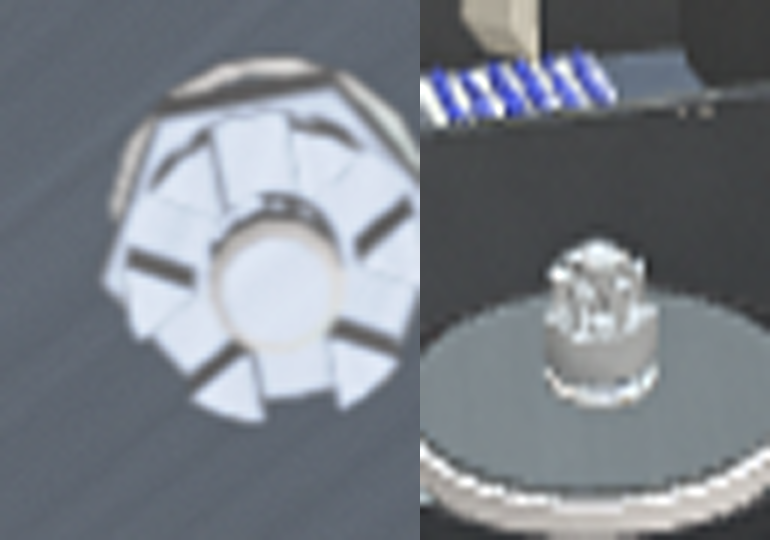

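```bash
python3 - <<'E'
from h import *
f=np.load("w4.npz");K,R,t=f["K"],f["R"],f["t"]
print("wrist",unproj((289.9,212.9),.1225,K,R,t))
f=np.load("s4.npz");print("side",unproj((258.4,167.6),.1225,f["K"],f["R"],f["t"]))
for k in range(3): s=robot.observe();print(s["time"],s["tool_pos"],s["tool_rot"],s["qvel"].round(3))
c=unproj((289.9,212.9),.1225,K,R,t)
np.save("c4.npy",c)
im=[overlay(f2["i"],f2["K"],f2["R"],f2["t"],c,a,6,33) for f2 in [np.load("w4.npz")] for a in (17,21)]
cv2.imwrite("pics/o4.png",np.hstack(im))
E
```

```text
wrist [ 0.53448067 -0.00418862  0.1225    ]
side [ 0.53440372 -0.00222363  0.1225    ]
1.7833 [ 0.53388533 -0.01189465  0.19982722] [-3.14087314e+00 -2.90326102e-05  2.28556381e+00] [-0.02  -0.01   0.005  0.     0.    -0.004]
1.7833 [ 0.53388533 -0.01189465  0.19982722] [-3.14087314e+00 -2.90326102e-05  2.28556381e+00] [-0.02  -0.01   0.005  0.     0.    -0.004]
1.7833 [ 0.53388533 -0.01189465  0.19982722] [-3.14087314e+00 -2.90326102e-05  2.28556381e+00] [-0.02  -0.01   0.005  0.     0.    -0.004]
```

View pics/o4.png

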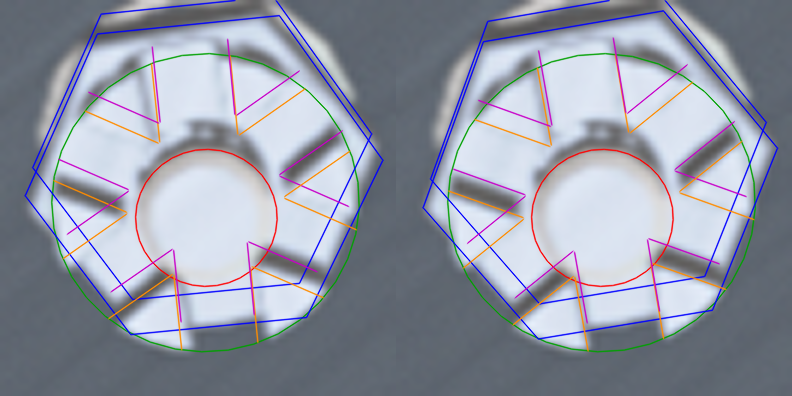

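```bash
python3 -c "
from h import *
print(rel([.5345,-.005,.125],111))"
```

```text
(array([0.192, 0.201, 2.993]), np.float64(3.3255267319006143), array([ 0.5339, -0.0119,  0.1998]), array([-179.96,   -0.  ,  130.95]), array([-0.17,  0.38,  1.54, -0.  ,  1.22, -0.88]))
```

```bash
python3 -m crank '{"claw":[0.7,0.7,0.7,0.7,0.7,0.7,0.7,0.7],"delta_pos":[[0.1,0.1,0.7],[0.19,0.2,1.5],[0.19,0.2,2.4],[0.19,0.2,3],[0.19,0.2,3],[0.19,0.2,3],[0.19,0.2,3],[0.19,0.2,3]],"roll":[0.9,1.8,2.7,3.33,3.33,3.33,3.33,3.33]}'
python3 - <<'E'
from h import *
i,K,R,t,s=cam("wrist"); np.savez("w5.npz",K=K,R=R,t=t,i=i)
print(s["tool_pos"],np.degrees(s["tool_rot"]),s["qvel"].round(3))
cv2.imwrite("pics/w5.png",i)
cv2.imwrite("pics/o5.png",overlay(i,K,R,t,np.array([.5345,-.0045]),21,6,45))
E
```

```text
time: 2.45
tool_pos: [0.5357, -0.0051, 0.1264]
tool_rot: [3.139, 0.001, 1.939]
contact_force: [0.8, -0.6, -0.7]
opening: 0.0646
[ 0.53570339 -0.00510513  0.12639314] [1.79873117e+02 8.31635958e-02 1.11116406e+02] [ 0.006  0.     0.003  0.001 -0.003  0.005]
```

View pics/w5.png

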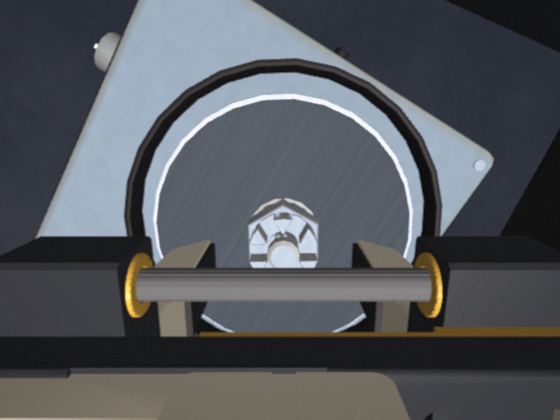

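View pics/o5.png

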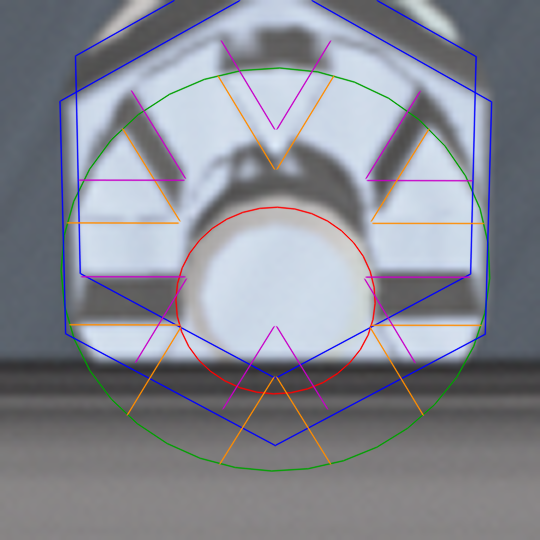

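```bash
python3 -m crank '{"claw":[0.7,0.7,0.7,0.7,0.35,0.35,0.35,0.35],"delta_pos":[[0.08,0,0.5],[0.08,0,1],[0.08,0,1.44],[0.08,0,1.44],[0.08,0,1.44],[0.08,0,1.44],[0.08,0,1.44],[0.08,0,1.44]],"roll":[0,0,0,0,0,0,0,0]}' 15
python3 - <<'E'
from h import *
s=robot.observe();print(s["tool_pos"],np.degrees(s["tool_rot"]),s["contact_force"],s["torque"],s["opening"])
E
```

```text
time: 3.17
tool_pos: [0.5347, -0.0027, 0.0898]
tool_rot: [3.14, 0.001, 1.939]
contact_force: [0.9, 0.5, -0.2]
opening: 0.0422
[ 0.534722   -0.00266185  0.08979972] [1.79924385e+02 4.78411803e-02 1.11109963e+02] [ 0.87469956  0.47888388 -0.22546004] [ 0.00377203 -0.1300658   0.00124344] 0.04217379552065898
```

```bash
python3 -m crank '{"claw":[0.35,0.35,0.35,0.35,0.35,0.35,0.35,0.35],"delta_pos":[[0,0,0],[0,0,0],[0,0,0],[0,0,0],[0,0,0],[0,0,0],[0,0,0],[0,0,0]],"roll":[0,0,0,0,0,0,0,0]}' 50
python3 - <<'E'
from h import *
s=robot.observe();print(s["tool_pos"],np.degrees(s["tool_rot"]),s["contact_force"],s["torque"],s["opening"])
E
```

```text
time: 3.83
tool_pos: [0.5346, -0.0027, 0.0896]
tool_rot: [3.141, 0.001, 1.939]
contact_force: [-0.2, -0.2, 5.3]
opening: 0.0372
[ 0.53460488 -0.00265829  0.08956333] [1.79945235e+02 3.91991765e-02 1.11106695e+02] [-0.22708755 -0.22676093  5.34780533] [-0.05924768 -0.00981035  0.04781926] 0.0371952058553706
```

```bash
cat > st.py <<'E'
from h import *
s=robot.observe();print(s["time"],s["tool_pos"].round(4),np.degrees(s["tool_rot"]).round(2),s["contact_force"].round(1),s["torque"].round(3),round(s["opening"],4),s["qpos"].round(2))
E
python3 -m crank '{"claw":[0.35,0.35,0.35,0.35,0.35,0.35,0.35,0.35],"delta_pos":[[0,0,0],[0,0,0],[0,0,0],[0,0,0],[0,0,0],[0,0,0],[0,0,0],[0,0,0]],"roll":[0.8,1.6,2.4,3.2,4,4.8,5.6,6.33]}' 50
python3 st.py
python3 -m crank '{"claw":[0.35,0.35,0.35,0.35,0.35,0.35,0.35,0.35],"delta_pos":[[0,0,0],[0,0,0],[0,0,0],[0,0,0],[0,0,0],[0,0,0],[0,0,0],[0,0,0]],"roll":[0.3,0.6,0.9,1.2,1.5,1.8,2.1,2.4]}'
python3 st.py
```

```text
time: 4.5
tool_pos: [0.5355, -0.0027, 0.0896]
tool_rot: [3.138, -0.001, 1.272]
contact_force: [2.4, -0.3, 3.0]
opening: 0.0378
4.5 [ 0.5355 -0.0027  0.0896] [ 1.7982e+02 -3.0000e-02  7.2890e+01] [ 2.4 -0.3  3. ] [ 0.004 -0.592  0.047] 0.0378 [-0.15  0.51  1.68  0.    0.95  0.15]
time: 5.17
tool_pos: [0.5359, -0.0029, 0.0896]
tool_rot: [3.138, -0.001, 1.023]
contact_force: [3.0, -0.5, 1.7]
opening: 0.0374
5.1667 [ 0.5359 -0.0029  0.0896] [ 1.7978e+02 -8.0000e-02  5.8640e+01] [ 3.  -0.5  1.7] [-0.17  -0.711  0.002] 0.0374 [-0.15  0.51  1.68 -0.    0.95  0.4 ]
```

```bash
python3 -m crank '{"claw":[0.35,0.35,0.35,0.35,0.35,0.35,0.35,0.35],"delta_pos":[[0,0,0],[0,0,0],[0,0,0],[0,0,0],[0,0,0],[0,0,0],[0,0,0],[0,0,0]],"roll":[0.2,0.4,0.6,0.8,1.0,1.2,1.4,1.6]}'
python3 st.py
python3 -m crank '{"claw":[0.35,0.35,0.35,0.35,0.35,0.35,0.35,0.35],"delta_pos":[[0,0,0],[0,0,0],[0,0,0],[0,0,0],[0,0,0],[0,0,0],[0,0,0],[0,0,0]],"roll":[0.2,0.4,0.6,0.8,1.0,1.2,1.4,1.6]}'
python3 st.py
```

```text
time: 5.83
tool_pos: [0.5359, -0.0031, 0.0896]
tool_rot: [3.138, -0.002, 0.856]
contact_force: [5.6, -1.4, 3.0]
opening: 0.0376
5.8333 [ 0.5359 -0.0031  0.0896] [ 1.7979e+02 -1.0000e-01  4.9060e+01] [ 5.6 -1.4  3. ] [-0.454 -1.316  0.295] 0.0376 [-0.15  0.51  1.68 -0.    0.95  0.57]
time: 6.5
tool_pos: [0.5359, -0.0032, 0.0896]
tool_rot: [3.138, -0.002, 0.69]
contact_force: [6.1, -1.6, 1.7]
opening: 0.0373
6.5 [ 0.5359 -0.0032  0.0896] [ 1.7978e+02 -1.2000e-01  3.9510e+01] [ 6.1 -1.6  1.7] [-0.624 -1.294  0.42 ] 0.0373 [-0.15  0.51  1.68 -0.    0.95  0.73]
```

```bash
python3 -m crank '{"claw":[0.35,0.35,0.35,0.35,0.35,0.35,0.35,0.35],"delta_pos":[[0,0,0],[0,0,0],[0,0,0],[0,0,0],[0,0,0],[0,0,0],[0,0,0],[0,0,0]],"roll":[0.4,0.8,1.2,1.6,2.0,2.4,2.8,3.08]}'
python3 st.py
python3 -m crank '{"claw":[0.35,0.35,0.35,0.7,0.7,0.7,0.7,0.7],"delta_pos":[[0,0,0],[0,0,0],[0,0,0],[0,0,0],[0,0,0],[0,0,0],[0,0,0],[0,0,0]],"roll":[0,0,0,0,0,0,0,0]}'
python3 st.py
```

```text
time: 7.17
tool_pos: [0.5361, -0.0036, 0.0897]
tool_rot: [3.138, -0.003, 0.366]
contact_force: [6.8, -3.5, 2.8]
opening: 0.0375
7.1667 [ 0.5361 -0.0036  0.0897] [179.79  -0.19  20.97] [ 6.8 -3.5  2.8] [-0.95  -1.294  0.464] 0.0375 [-0.15  0.51  1.68 -0.    0.95  1.06]
time: 7.83
tool_pos: [0.5334, -0.0023, 0.0885]
tool_rot: [-3.141, 0.002, 0.367]
contact_force: [0.3, 1.1, -0.2]
opening: 0.0631
7.8333 [ 0.5334 -0.0023  0.0885] [-1.7994e+02  1.0000e-01  2.1040e+01] [ 0.3  1.1 -0.2] [-0.031 -0.03   0.024] 0.0631 [-0.15  0.51  1.68  0.    0.95  1.06]
```

```bash
python3 -m crank '{"claw":[0.7,0.7,0.7,0.7,0.7,0.7,0.7,0.7],"delta_pos":[[0,0,-0.5],[0,0,-1.3],[0,0,-2.1],[0,0,-2.6],[0,0,-2.6],[0,0,-2.6],[0,0,-2.6],[0,0,-2.6]],"roll":[0,0,0,0,0,0,0,0]}' 
python3 - <<'E'
from h import *
i,K,R,t,s=cam("wrist"); np.savez("w6.npz",K=K,R=R,t=t,i=i)
print(s["tool_pos"],np.degrees(s["tool_rot"]),s["qvel"].round(3))
cv2.imwrite("pics/w6.png",i)
cv2.imwrite("pics/o6.png",overlay(i,K,R,t,np.array([.5351,-.0040]),-9,6,45,hole=-9))
E
```

```text
time: 8.5
tool_pos: [0.5334, -0.0024, 0.1527]
tool_rot: [-3.14, 0.002, 0.367]
contact_force: [-0.3, 0.5, -0.4]
opening: 0.0646
[ 0.53339328 -0.0024466   0.15266786] [-1.79933737e+02  1.27563098e-01  2.10465217e+01] [-0.003 -0.    -0.005  0.     0.004 -0.002]
```

View pics/w6.png

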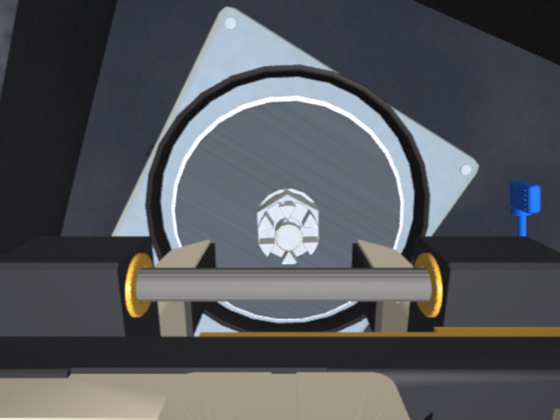

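View pics/o6.png

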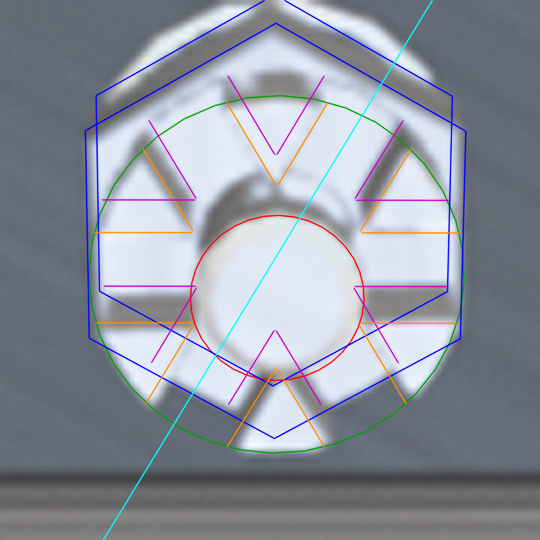

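```bash
python3 - <<'E'
from h import *
f=np.load("w6.npz");K,R,t=f["K"],f["R"],f["t"]
a=unproj((230,23),.058,K,R,t);b=unproj((466,170),.058,K,R,t);d=a-b
print(a,b,np.linalg.norm(d),np.degrees(np.arctan2(d[1],d[0]))-90)
print(rel([.47,-.33,.18],-14))
E
```

```text
[0.63731849 0.07475229 0.058     ] [ 0.60760206 -0.11187906  0.058     ] 0.18898234501201397 -9.046990917971172
(array([-7.078, 11.314, -1.088]), np.float64(5.840668007819005), array([ 0.5335, -0.0025,  0.1527]), array([-1.7994e+02,  1.2000e-01,  2.1040e+01]), array([-0.15,  0.43,  1.61, -0.  ,  1.11,  1.06]))
```

```bash
python3 -m crank '{"claw":[0.7,0.7,0.7,0.7,0.7,0.7,0.7,0.7],"delta_pos":[[-0.7,1.1,-0.5],[-1.6,2.5,-1.09],[-2.5,3.9,-1.09],[-3.4,5.3,-1.09],[-4.3,6.7,-1.09],[-5.2,8.1,-1.09],[-6.1,9.5,-1.09],[-7,10.9,-1.09]],"roll":[0.7,1.4,2.1,2.8,3.5,4.2,5,5.84]}'
python3 -c "
from h import *
print(rel([.465,-.326,.12],-14))"
```

```text
time: 9.22
tool_pos: [0.4681, -0.3195, 0.1805]
tool_rot: [-3.141, 0.001, -0.248]
contact_force: [1.2, -0.0, 0.1]
opening: 0.0641
(array([-0.054,  0.284,  2.418]), np.float64(-0.03936225216692435), array([ 0.4681, -0.3195,  0.1805]), array([-1.7996e+02,  6.0000e-02, -1.4240e+01]), array([-0.73,  0.46,  1.48,  0.  ,  1.21,  1.09]))
```

```bash
python3 -m crank '{"claw":[0.7,0.7,0.7,0.7,0.7,0.7,0.7,0.7],"delta_pos":[[-0.05,0.3,0.8],[-0.05,0.3,1.6],[-0.05,0.3,1.6],[-0.05,0.3,1.6],[-0.05,0.3,1.6],[-0.05,0.3,1.6],[-0.05,0.3,1.6],[-0.05,0.3,1.6]],"roll":[0,0,0,0,0,0,0,0]}'
python3 - <<'E'
from h import *
i,K,R,t,s=cam("wrist"); np.savez("w7.npz",K=K,R=R,t=t,i=i)
print(s["tool_pos"],np.degrees(s["tool_rot"]),s["qvel"].round(3))
cv2.imwrite("pics/w7.png",i)
E
```

```text
time: 9.88
tool_pos: [0.4667, -0.3246, 0.1422]
tool_rot: [3.141, -0.002, -0.243]
contact_force: [-0.5, -0.2, 0.7]
opening: 0.0642
[ 0.46670556 -0.32457757  0.142198  ] [ 1.79951344e+02 -8.59709563e-02 -1.39435392e+01] [-0.003  0.004  0.003  0.001 -0.003 -0.001]
```

View pics/w7.png

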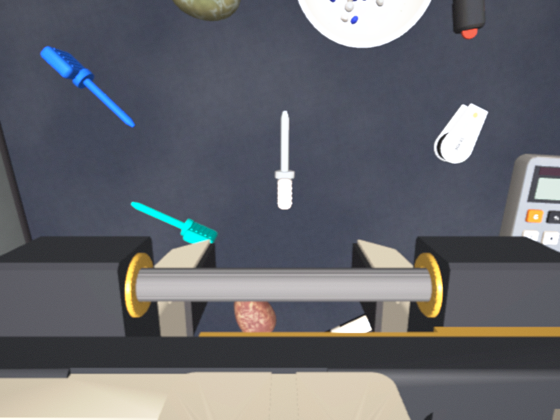

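The pin is centred at column 285: tip (284,112), collar (285,174), grip rows 178–208. The teal decoy's grip is near (200,230).

```bash
python3 - <<'E'
from h import *
f=np.load("w7.npz");K,R,t=f["K"],f["R"],f["t"];i=f["i"]
cv2.imwrite("pics/w7c.png",cv2.resize(i[100:220,250:320],None,fx=5,fy=5,interpolation=cv2.INTER_CUBIC))
for n,uv,z in [("tip",(284,112),.01),("collar",(285,173),.018),("collar axis",(285,173),.010),("gripback",(285,208),.0),("griptopfront",(285,180),.028),("teal",(208,232),.02),("teal low",(215,238),.0)]: print(n,unproj(uv,z,K,R,t).round(4))
E
```

```text
tip [ 0.535  -0.3423  0.01  ]
collar [ 0.4894 -0.3317  0.018 ]
collar axis [ 0.4883 -0.3315  0.01  ]
gripback [ 0.4573 -0.3239  0.    ]
griptopfront [ 0.4856 -0.3307  0.028 ]
teal [ 0.4577 -0.2589  0.02  ]
teal low [ 0.4458 -0.2574  0.    ]
```

View pics/w7c.png

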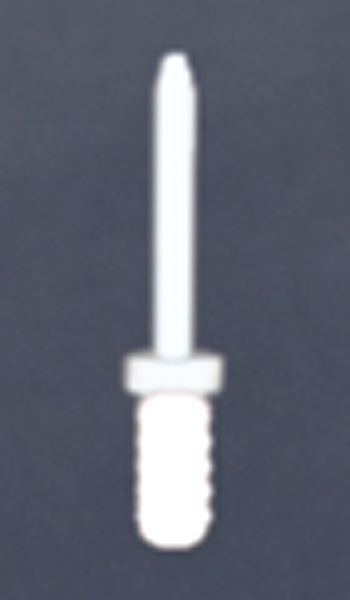

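```bash
python3 -m crank '{"claw":[0.45,0.45,0.45,0.45,0.45,0.45,0.45,0.45],"delta_pos":[[0.31,0.05,0.7],[0.31,0.05,1.7],[0.31,0.05,2.7],[0.31,0.05,3.6],[0.31,0.05,4.3],[0.31,0.05,4.5],[0.31,0.05,4.5],[0.31,0.05,4.5]],"roll":[0,0,0,0,0,0,0,0]}'
python3 - <<'E'
from h import *
i,K,R,t,s=cam("wrist"); np.savez("w8.npz",K=K,R=R,t=t,i=i)
print(s["tool_pos"],np.degrees(s["tool_rot"]),s["qvel"].round(3))
cv2.imwrite("pics/w8.png",i)
print(rel([.4740,-.3276,.004],-13.9))
E
```

```text
time: 10.6
tool_pos: [0.4739, -0.3282, 0.0296]
tool_rot: [3.141, -0.001, -0.244]
contact_force: [-0.1, -0.3, -0.3]
opening: 0.0414
[ 0.47385441 -0.32817567  0.02955066] [ 1.79965320e+02 -5.89086877e-02 -1.39841640e+01] [-0.002 -0.02  -0.012 -0.001 -0.001 -0.   ]
(array([-0.014, -0.033,  1.043]), np.float64(-0.014549687926617594), array([ 0.4741, -0.3285,  0.0301]), array([ 1.7993e+02, -1.2000e-01, -1.3990e+01]), array([-0.74,  0.65,  1.61, -0.  ,  0.88,  1.08]))
```

View pics/w8.png

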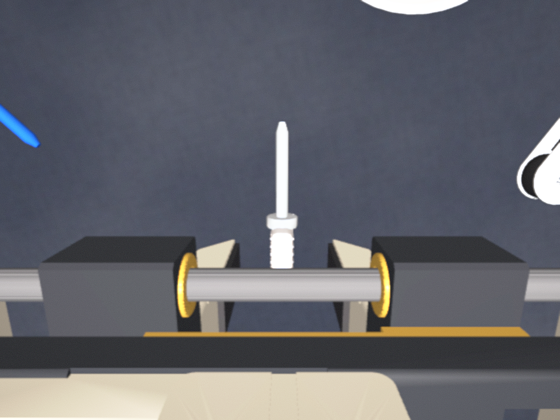

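```bash
python3 -m crank '{"claw":[0.45,0.45,0.45,0.3,0.0,0.0,0.0,0.0],"delta_pos":[[0,0,0.5],[0,0,0.9],[0,0,1.03],[0,0,1.03],[0,0,1.03],[0,0,1.03],[0,0,1.03],[0,0,1.03]],"roll":[0,0,0,0,0,0,0,0]}' 20
python3 -m crank '{"claw":[0,0,0,0,0,0,0,0],"delta_pos":[[0,0,0],[0,0,0],[0,0,0],[0,0,0],[0,0,0],[0,0,0],[0,0,0],[0,0,0]],"roll":[0,0,0,0,0,0,0,0]}' 20
python3 st.py
```

```text
time: 11.32
tool_pos: [0.4736, -0.3281, 0.0034]
tool_rot: [3.141, -0.001, -0.244]
contact_force: [0.6, -0.4, -0.0]
opening: 0.0126
time: 11.98
tool_pos: [0.4736, -0.328, 0.0034]
tool_rot: [3.141, -0.001, -0.244]
contact_force: [-1.4, 1.1, 4.8]
opening: 0.0098
11.9833 [ 0.4736 -0.328   0.0034] [ 1.7998e+02 -4.0000e-02 -1.3990e+01] [-1.4  1.1  4.8] [ 0.238  0.105 -0.014] 0.0098 [-0.74  0.69  1.62 -0.    0.83  1.08]
```

```bash
python3 -m crank '{"claw":[0,0,0,0,0,0,0,0],"delta_pos":[[0,0,-0.4],[0,0,-1.4],[0,0,-2.6],[0,0,-3.8],[0,0,-5],[0,0,-6],[0,0,-6.4],[0,0,-6.4]],"roll":[0,0,0,0,0,0,0,0]}' 20
python3 -c "
from h import *
print(rel([.425,.0134,.16],-9.05))"
```

```text
time: 12.65
tool_pos: [0.4743, -0.3287, 0.1656]
tool_rot: [3.139, -0.005, -0.244]
contact_force: [0.3, 0.2, -0.5]
opening: 0.0107
(array([ -5.222, -12.8  ,   0.169]), np.float64(-0.8235517141464518), array([ 0.4743, -0.3287,  0.1656]), array([179.86,  -0.26, -13.99]), array([-0.74,  0.49,  1.47, -0.  ,  1.18,  1.08]))
```

```bash
python3 -m crank '{"claw":[0,0,0,0,0,0,0,0],"delta_pos":[[-0.3,-0.7,0],[-0.8,-1.9,0],[-1.3,-3.2,0],[-1.8,-4.5,0],[-2.3,-5.8,0],[-2.9,-7.1,0],[-3.4,-8.4,0],[-3.9,-9.6,0]],"roll":[0,-0.1,-0.2,-0.3,-0.4,-0.5,-0.6,-0.82]}' 20
python3 -c "
from h import *
print(rel([.425,.0134,.16],-9.05))"
```

```text
time: 13.32
tool_pos: [0.435, -0.0692, 0.1611]
tool_rot: [-3.141, 0.004, -0.158]
contact_force: [0.9, 0.1, -0.8]
opening: 0.0097
(array([-0.915, -3.202,  0.048]), np.float64(-0.0009029946077513765), array([ 0.435 , -0.0692,  0.1611]), array([-179.95,    0.22,   -9.06]), array([-0.33,  0.26,  1.84,  0.  ,  1.04,  1.4 ]))
```

```bash
python3 -m crank '{"claw":[0,0,0,0,0,0,0,0],"delta_pos":[[-0.3,-0.9,0],[-0.6,-1.8,0],[-0.8,-2.6,0],[-0.9,-3.1,0],[-0.9,-3.2,0],[-0.9,-3.2,0],[-0.9,-3.2,0],[-0.9,-3.2,0]],"roll":[0,0,0,0,0,0,0,0]}' 20
python3 - <<'E'
from h import *
i,K,R,t,s=cam("wrist"); np.savez("w9.npz",K=K,R=R,t=t,i=i)
print(s["tool_pos"],np.degrees(s["tool_rot"]),s["qvel"].round(3),s["contact_force"])
cv2.imwrite("pics/w9.png",i)
T=Rn.from_euler("xyz",s["tool_rot"]).as_matrix()
print("pred tip",proj(s["tool_pos"]+T@[.063,0,-.0066],K,R,t))
print("nut top",proj([.5351,-.004,.1225],K,R,t))
print(rel([.4432,.0105,.1034],-9.05))
E
```

```text
time: 13.98
tool_pos: [0.4271, 0.0104, 0.1624]
tool_rot: [3.141, 0.001, -0.159]
contact_force: [0.5, -0.4, -1.2]
opening: 0.0099
[0.42706063 0.01038842 0.1624119 ] [ 1.79981367e+02  5.47906059e-02 -9.12256374e+00] [-0.004 -0.005 -0.005  0.002  0.002  0.002] [ 0.50115684 -0.40264807 -1.20282224]
pred tip [[283.39661273 123.58622407]]
nut top [[277.57005162  28.95524441]]
(array([ 0.635, -0.11 ,  2.365]), np.float64(-0.015366778363021657), array([0.4271, 0.0103, 0.1625]), array([ 1.7998e+02,  4.0000e-02, -9.1400e+00]), array([-0.16,  0.24,  1.87, -0.  ,  1.03,  1.58]))
```

View pics/w9.png

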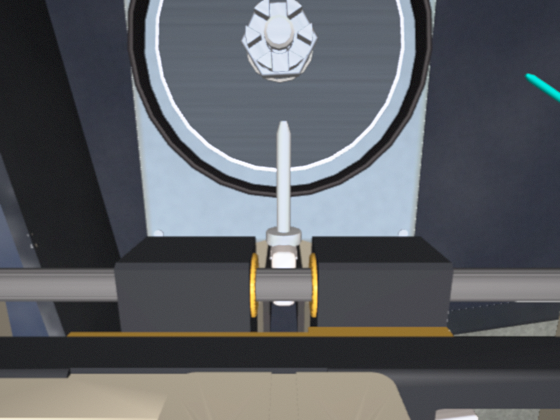

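```bash
python3 - <<'E'
from h import *
f=np.load("w9.npz");i=f["i"]
a=cv2.resize(i[0:140,230:330],None,fx=5,fy=4.2,interpolation=cv2.INTER_CUBIC)
cv2.imwrite("pics/w9c.png",a)
E
```

```text
(no output)
```

View pics/w9c.png

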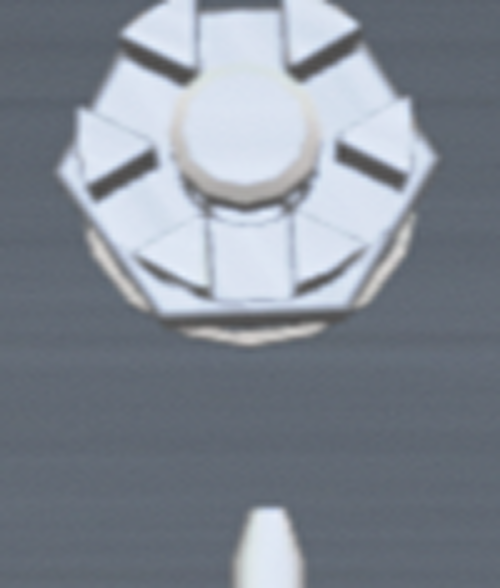

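```bash
python3 - <<'E'
from h import *
f=np.load("w9.npz");i,K,R,t=[f[k] for k in "iKRt"]
i=cv2.copyMakeBorder(i,40,0,0,0,cv2.BORDER_CONSTANT);K=K.copy();K[1,2]+=40
c=unproj((230+245/5,40+130/4.2),.1225,K,R,t);print(c)
cv2.imwrite("pics/o9.png",np.hstack([overlay(i,K,R,t,c,a,6,33) for a in (-9,-7)]))
tip=unproj((230+268/5,40+508/4.2),.110-.0001+.0590,K,R,t);print(tip)
s=robot.observe();T=Rn.from_euler("xyz",s["tool_rot"]).as_matrix();print("tip in tool",T.T@(tip-s["tool_pos"]),"arbor in tool",T.T@(c-s["tool_pos"]))
E
```

```text
[ 0.53407408 -0.00456408  0.1225    ]
[4.90292840e-01 1.52631491e-04 1.68900000e-01]
tip in tool [ 6.39719204e-02  1.37111461e-05 -6.39496406e-03] arbor in tool [ 0.10797739 -0.00229882  0.03997501]
```

View pics/o9.png

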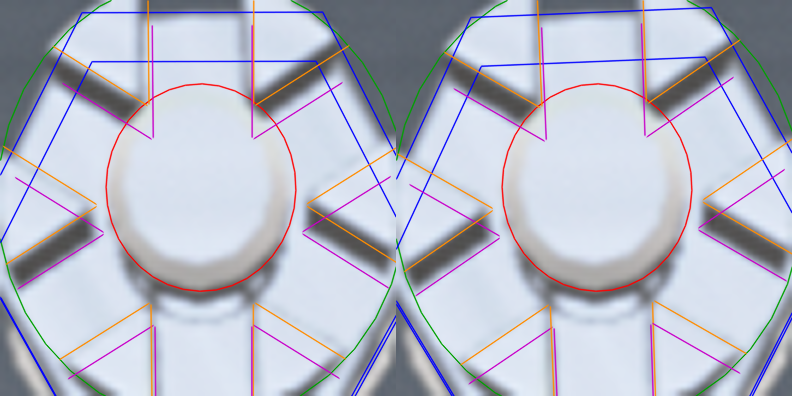

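```bash
python3 -m crank '{"claw":[0,0,0,0,0,0,0,0],"delta_pos":[[0.2,-0.05,0.5],[0.4,-0.1,1.2],[0.5,-0.1,1.9],[0.5,-0.1,2.3],[0.5,-0.1,2.36],[0.5,-0.1,2.36],[0.5,-0.1,2.36],[0.5,-0.1,2.36]],"roll":[0,0,0,0,0,0,0,0]}' 20
python3 - <<'E'
from h import *
i,K,R,t,s=cam("wrist"); np.savez("w10.npz",K=K,R=R,t=t,i=i)
print(s["tool_pos"],np.degrees(s["tool_rot"]),s["contact_force"],s["torque"])
i2,K2,R2,t2,_=cam("side");np.savez("s10.npz",K=K2,R=R2,t=t2,i=i2)
a=cv2.resize(i[0:150,230:330],None,fx=4,fy=4,interpolation=cv2.INTER_CUBIC)
b=cv2.resize(i2[130:230,215:295],None,fx=5,fy=6,interpolation=cv2.INTER_CUBIC)
cv2.imwrite("pics/w10.png",np.hstack([a,b]))
c=np.array([.5351,-.0040,.110]);T=Rn.from_euler("xyz",s["tool_rot"]).as_matrix();print(T.T@(c-s["tool_pos"]))
E
```

```text
time: 14.7
tool_pos: [0.4405, 0.0113, 0.1047]
tool_rot: [3.142, -0.002, -0.159]
contact_force: [0.6, 0.5, -1.2]
opening: 0.0102
[0.44046123 0.01134207 0.10470441] [ 1.79995485e+02 -9.10682222e-02 -9.09715378e+00] [ 0.56382672  0.48177642 -1.16605769] [0.03185477 0.05639944 0.04257484]
[ 0.09588239  0.00018625 -0.00514319]
```

View pics/w10.png

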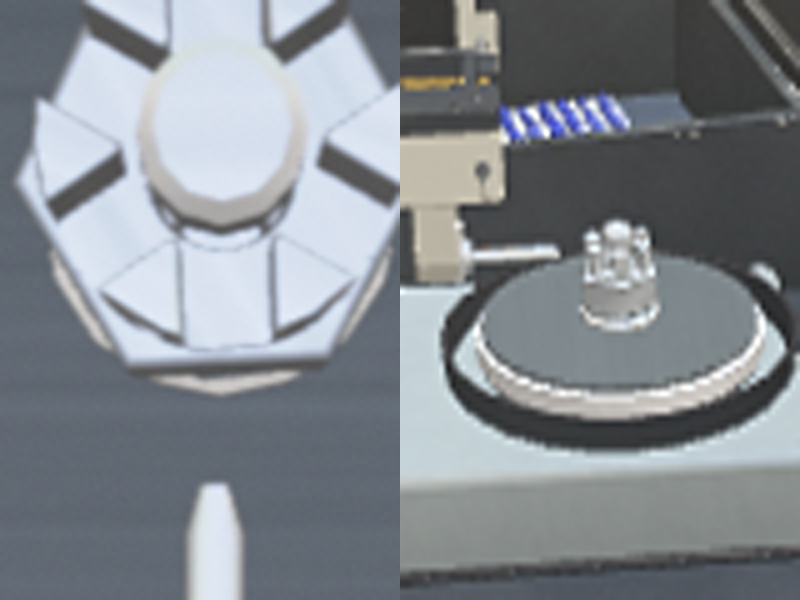

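```bash
python3 - <<'E'
from h import *
f=np.load("w10.npz");i,K,R,t=[f[k] for k in "iKRt"]
j=cv2.copyMakeBorder(i,40,0,0,0,cv2.BORDER_CONSTANT);K2=K.copy();K2[1,2]+=40
U=lambda x,y,z:unproj((230+x/4-.4,y/4-.4),z,K,R,t)
a=U(227.5,240,.1165);b=U(220,15,.1165);d=b-a;print("slot yaw",np.degrees(np.arctan2(d[1],d[0])))
print("arbor",U(221,130,.1225),"front floor",U(227.5,343,.1055))
c=U(221,130,.1225)
def ov(a): return overlay(j,K2,R,t,c,a,5,38)
cv2.imwrite("pics/o10.png",np.hstack([ov(-9),ov(-6.5)]))
E
```

```text
slot yaw -6.920169192225198
arbor [ 0.53416189 -0.00417783  0.1225    ] front floor [ 0.51767452 -0.00231737  0.1055    ]
```

View pics/o10.png

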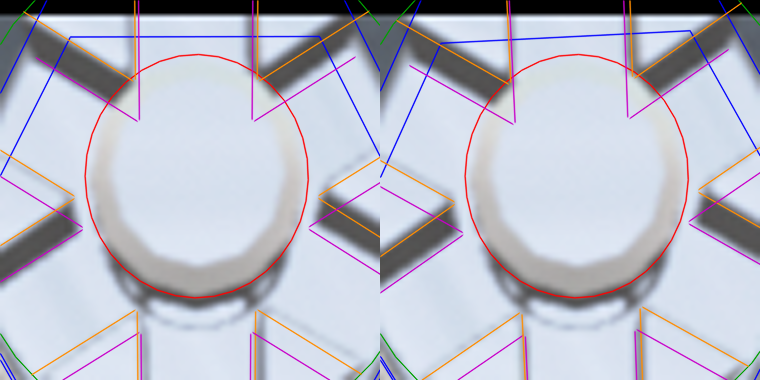

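```bash
python3 -m crank '{"claw":[0,0,0,0,0,0,0,0],"delta_pos":[[0,0.015,0.05],[0,0.015,0.05],[0.15,0.015,0.05],[0.3,0.015,0.05],[0.5,0.015,0.05],[0.7,0.015,0.05],[0.8,0.015,0.05],[0.8,0.015,0.05]],"roll":[0,0,0,0,0,0,0,0]}' 20
python3 - <<'E'
from h import *
i,K,R,t,s=cam("wrist"); np.savez("w11.npz",K=K,R=R,t=t,i=i)
print(s["tool_pos"],np.degrees(s["tool_rot"]),s["contact_force"],s["torque"])
i2,K2,R2,t2,_=cam("side")
a=cv2.resize(i[0:150,230:330],None,fx=4,fy=4,interpolation=cv2.INTER_CUBIC)
b=cv2.resize(i2[150:200,230:280],None,fx=8,fy=12,interpolation=cv2.INTER_CUBIC)
cv2.imwrite("pics/w11.png",np.hstack([a,b]))
c=np.array([.5351,-.0040,.110]);T=Rn.from_euler("xyz",s["tool_rot"]).as_matrix();print(T.T@(c-s["tool_pos"]))
E
```

```text
time: 15.47
tool_pos: [0.4604, 0.0079, 0.1026]
tool_rot: [3.141, -0.001, -0.158]
contact_force: [1.5, 0.4, -0.2]
opening: 0.01
[0.46042113 0.00794032 0.10263359] [ 1.79994258e+02 -3.04174428e-02 -9.07892792e+00] [ 1.53979367  0.36251423 -0.16758256] [ 0.08919805  0.05364006 -0.04937561]
[ 7.56313024e-02  7.51609500e-06 -7.32626066e-03]
```

View pics/w11.png

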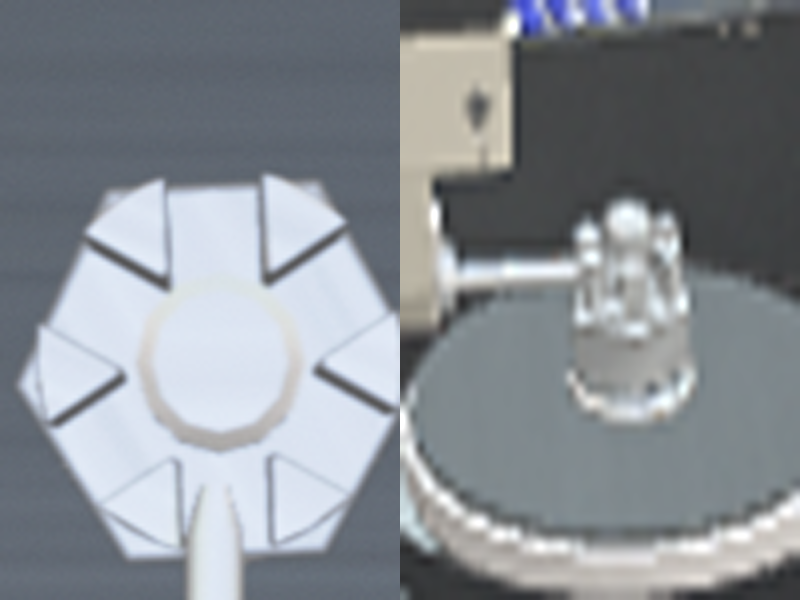

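```bash
python3 -m crank '{"claw":[0,0,0,0,0,0,0,0],"delta_pos":[[0,0.015,-0.03],[0.05,0.015,-0.03],[0.15,0.015,-0.03],[0.25,0.015,-0.03],[0.35,0.015,-0.03],[0.45,0.015,-0.03],[0.55,0.015,-0.03],[0.6,0.015,-0.03]],"roll":[0,0,0,0,0,0,0,0]}' 20
python3 st.py
```

```text
time: 16.23
tool_pos: [0.4748, 0.0053, 0.1034]
tool_rot: [3.141, -0.0, -0.158]
contact_force: [0.3, -0.3, -0.5]
opening: 0.0099
16.2333 [0.4748 0.0053 0.1034] [ 1.7999e+02 -1.0000e-02 -9.0700e+00] [ 0.3 -0.3 -0.5] [-0.006  0.046 -0.014] 0.0099 [-0.15  0.4   1.83 -0.    0.92  1.58]
```

```bash
python3 -m crank '{"claw":[0,0,0,0,0,0,0,0],"delta_pos":[[0.05,0,0],[0.15,0,0],[0.25,0,0],[0.35,0,0],[0.45,0,0],[0.55,0,0],[0.65,0,0],[0.7,0,0]],"roll":[0,0,0,0,0,0,0,0]}' 20
python3 - <<'E'
from h import *
i,K,R,t,s=cam("wrist"); np.savez("w12.npz",K=K,R=R,t=t,i=i)
print(s["tool_pos"],np.degrees(s["tool_rot"]),s["contact_force"],s["torque"])
a=cv2.resize(i[60:260,220:340],None,fx=4,fy=3,interpolation=cv2.INTER_CUBIC)
cv2.imwrite("pics/w12.png",a)
c=np.array([.5351,-.0040,.110]);T=Rn.from_euler("xyz",s["tool_rot"]).as_matrix();print(T.T@(c-s["tool_pos"]))
E
```

```text
time: 16.9
tool_pos: [0.4921, 0.0025, 0.1035]
tool_rot: [3.142, -0.0, -0.158]
contact_force: [0.0, -0.9, -1.0]
opening: 0.0096
[0.49206202 0.00253781 0.10346992] [ 1.79995665e+02 -1.67941382e-02 -9.07902646e+00] [ 0.0039491  -0.94264054 -1.02080562] [0.06500153 0.01094889 0.03822402]
[ 0.04353234 -0.00033485 -0.00651735]
```

View pics/w12.png

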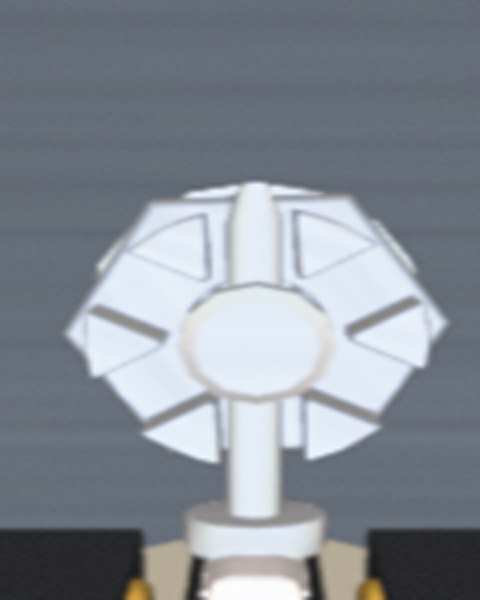

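```bash
python3 -m crank '{"claw":[0,0,0,0,0,0,0,0],"delta_pos":[[0.03,0,0],[0.07,0,0],[0.12,0,0],[0.17,0,0],[0.22,0,0],[0.27,0,0],[0.29,0,0],[0.29,0,0]],"roll":[0,0,0,0,0,0,0,0]}' 12
python3 st.py
```

```text
time: 17.62
tool_pos: [0.4989, 0.0014, 0.1034]
tool_rot: [3.142, -0.0, -0.158]
contact_force: [0.0, -0.3, -1.5]
opening: 0.0101
17.6167 [0.4989 0.0014 0.1034] [180.    -0.    -9.08] [ 0.  -0.3 -1.5] [ 0.037  0.015 -0.001] 0.0101 [-0.15  0.43  1.76 -0.    0.94  1.58]
```

```bash
python3 -m crank '{"claw":[0,0,0,0,0,0,0,0],"delta_pos":[[0.01,0,0],[0.02,0,0],[0.03,0,0],[0.04,0,0],[0.04,0,0],[0.04,0,0],[0.04,0,0],[0.04,0,0]],"roll":[0,0,0,0,0,0,0,0]}'
python3 st.py
```

```text
time: 18.28
tool_pos: [0.4996, 0.0014, 0.1034]
tool_rot: [3.142, 0.0, -0.158]
contact_force: [-1.8, 0.1, -0.2]
opening: 0.0102
18.2833 [0.4996 0.0014 0.1034] [ 1.80e+02  2.00e-02 -9.07e+00] [-1.8  0.1 -0.2] [ 0.105  0.288 -0.019] 0.0102 [-0.15  0.44  1.76 -0.    0.94  1.58]
```

```bash
python3 -m crank '{"claw":[0,0,0,0,0,0,0,0],"delta_pos":[[0.01,0,0],[0.02,0,0],[0.03,0,0],[0.03,0,0],[0.03,0,0],[0.03,0,0],[0.03,0,0],[0.03,0,0]],"roll":[0,0,0,0,0,0,0,0]}'
python3 - <<'E'
from h import *
i,K,R,t,s=cam("wrist"); np.savez("w13.npz",K=K,R=R,t=t,i=i)
print(s["tool_pos"],np.degrees(s["tool_rot"]),s["contact_force"],s["torque"])
a=cv2.resize(i[60:260,220:340],None,fx=4,fy=3,interpolation=cv2.INTER_CUBIC)
cv2.imwrite("pics/w13.png",a)
E
```

```text
time: 18.95
tool_pos: [0.5004, 0.0012, 0.1034]
tool_rot: [3.141, 0.0, -0.158]
contact_force: [-3.4, -0.0, 1.4]
opening: 0.0101
[0.50037667 0.00123807 0.10340946] [ 1.79994021e+02  1.70146294e-02 -9.06934292e+00] [-3.4383505  -0.04974575  1.42825767] [ 0.1243214   0.63143298 -0.00884608]
```

View pics/w13.png

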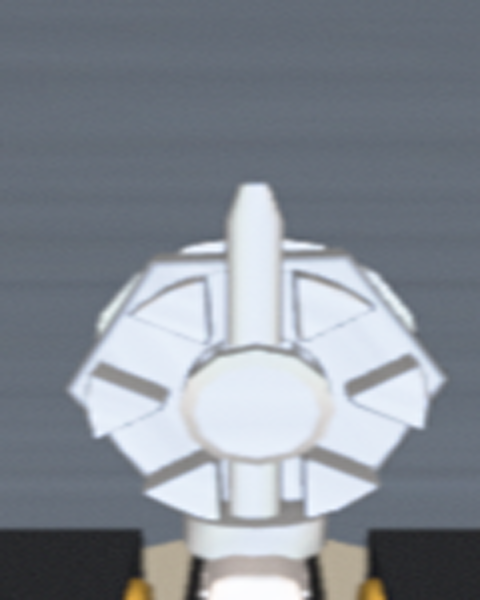

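```bash
python3 -m crank '{"claw":[0.15,0.3,0.45,0.45,0.45,0.45,0.45,0.45],"delta_pos":[[0,0,0],[0,0,0],[0,0,0],[0,0,0],[0,0,0],[0,0,0],[0,0,0],[0,0,0]],"roll":[0,0,0,0,0,0,0,0]}'
python3 - <<'E'
from h import *
i,K,R,t,s=cam("wrist")
print(s["tool_pos"],s["opening"],s["contact_force"])
a=cv2.resize(i[60:260,200:360],None,fx=4,fy=3,interpolation=cv2.INTER_CUBIC)
cv2.imwrite("pics/w14.png",a)
E
```

```text
time: 19.67
tool_pos: [0.5006, 0.0012, 0.1035]
tool_rot: [3.142, -0.0, -0.158]
contact_force: [-0.4, 0.5, 0.5]
opening: 0.0413
[0.50062454 0.00118528 0.10348487] 0.04130949043979026 [-0.36117503  0.49934459  0.5095854 ]
```

View pics/w14.png

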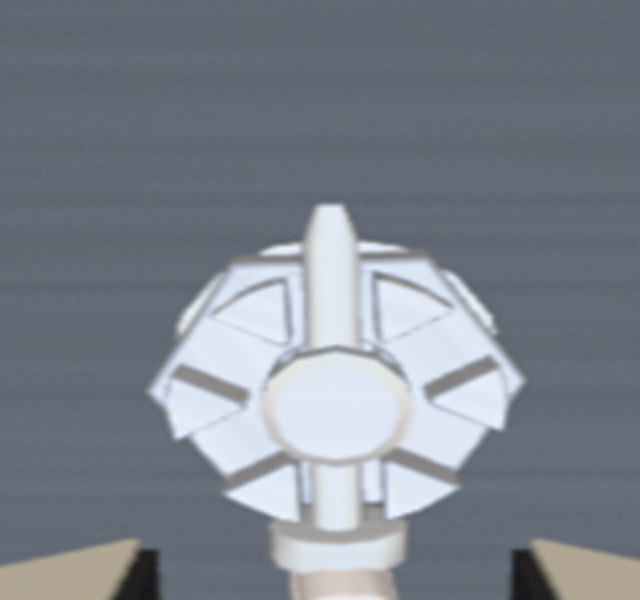

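```bash
python3 -m crank '{"claw":[0.45,0.45,0.45,0.45,0.45,0.45,0.45,0.45],"delta_pos":[[0,0,-0.3],[-0.1,0,-0.8],[-0.3,0,-1.3],[-0.7,0,-1.8],[-1,0,-2],[-1,0,-2],[-1,0,-2],[-1,0,-2]],"roll":[0,0,0,0,0,0,0,0]}'
python3 - <<'E'
from h import *
i,K,R,t,s=cam("wrist");np.savez("w15.npz",K=K,R=R,t=t,i=i)
print(s["tool_pos"],s["tool_rot"])
i2,K2,R2,t2,_=cam("side");np.savez("s15.npz",K=K2,R=R2,t=t2,i=i2)
p=proj([.53,-.004,.11],K,R,t)[0];print(p)
y0=max(0,int(p[1])-75)
a=cv2.resize(i[y0:y0+150,233:333],None,fx=4,fy=4,interpolation=cv2.INTER_CUBIC)
b=cv2.resize(i2[150:200,230:280],None,fx=8,fy=12,interpolation=cv2.INTER_CUBIC)
cv2.imwrite("pics/w15.png",np.hstack([a,b]));print(y0)
E
```

```text
time: 20.38
tool_pos: [0.4759, 0.0051, 0.1531]
tool_rot: [3.142, 0.0, -0.159]
contact_force: [0.6, -0.0, -0.2]
opening: 0.0412
[0.47591863 0.00509936 0.15314754] [ 3.14153131e+00  1.24942920e-04 -1.58527646e-01]
[284.1715609  137.85010827]
62
```

View pics/w15.png

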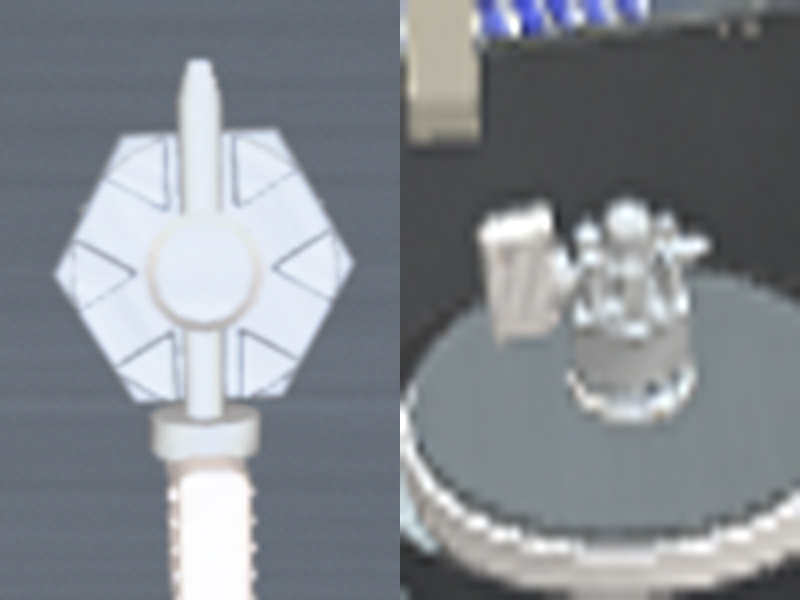

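```bash
python3 - <<'E'
from h import *
for n,tp,ar in [("w15",(233+200/4-.4,62+60/4-.4),(233+205/4-.4,62+270/4-.4)),("w13",(220+255/4-.4,60+184/3-.4),(220+256/4-.4,60+405/3-.4)),("w14",None,None)]:
    if tp is None: continue
    f=np.load(n+".npz");i,K,R,t=[f[k] for k in "iKRt"]
    a=unproj(ar,.1225,K,R,t)
    u=np.array([np.cos(np.radians(-9.05)),np.sin(np.radians(-9.05)),0])
    for z in (.110,.113): print(n,z,(unproj(tp,z,K,R,t)-a)@u)
E
```

```text
w15 0.11 0.026807846249579586
w15 0.113 0.026477052491392712
w13 0.11 0.02819880598222419
w13 0.113 0.028209481890806146
```

```bash
python3 -m crank '{"claw":[0,0,0,0,0,0,0,0],"delta_pos":[[-0.25,0,0],[-0.4,0,0],[-0.4,0,0.3],[-0.4,0,0.8],[-0.4,0,1.3],[-0.4,0,1.7],[-0.4,0,1.84],[-0.4,0,1.84]],"roll":[0,0,0,0,0,0,0,0]}' 20
python3 st.py
python3 -m crank '{"claw":[0,0,0,0,0,0,0,0],"delta_pos":[[0.04,0,0],[0.08,0,0],[0.12,0,0],[0.16,0,0],[0.2,0,0],[0.24,0,0],[0.26,0,0],[0.26,0,0]],"roll":[0,0,0,0,0,0,0,0]}'
python3 - <<'E'
from h import *
i,K,R,t,s=cam("wrist");np.savez("w16.npz",K=K,R=R,t=t,i=i)
print(s["tool_pos"],s["contact_force"],s["torque"],s["opening"])
i2,K2,R2,t2,_=cam("side")
a=cv2.resize(i[60:260,220:340],None,fx=3.3,fy=3,interpolation=cv2.INTER_CUBIC)
b=cv2.resize(i2[150:200,230:280],None,fx=8,fy=12,interpolation=cv2.INTER_CUBIC)
cv2.imwrite("pics/w16.png",np.hstack([a,b]))
E
```

```text
time: 21.15
tool_pos: [0.4652, 0.0068, 0.1063]
tool_rot: [3.142, 0.002, -0.158]
contact_force: [0.4, 0.5, 0.1]
opening: 0.0006
21.15 [0.4652 0.0068 0.1063] [ 1.7999e+02  1.4000e-01 -9.0800e+00] [0.4 0.5 0.1] [0.075 0.067 0.019] 0.0006 [-0.15  0.38  1.85 -0.    0.92  1.58]
time: 21.82
tool_pos: [0.4726, 0.0057, 0.1075]
tool_rot: [3.142, -0.0, -0.158]
contact_force: [-0.6, -0.2, 0.1]
opening: 0.0003
[0.47256713 0.0056581  0.1075229 ] [-0.55565717 -0.237068    0.14386342] [0.08583021 0.01845221 0.00212286] 0.000276523322553964
```

View pics/w16.png

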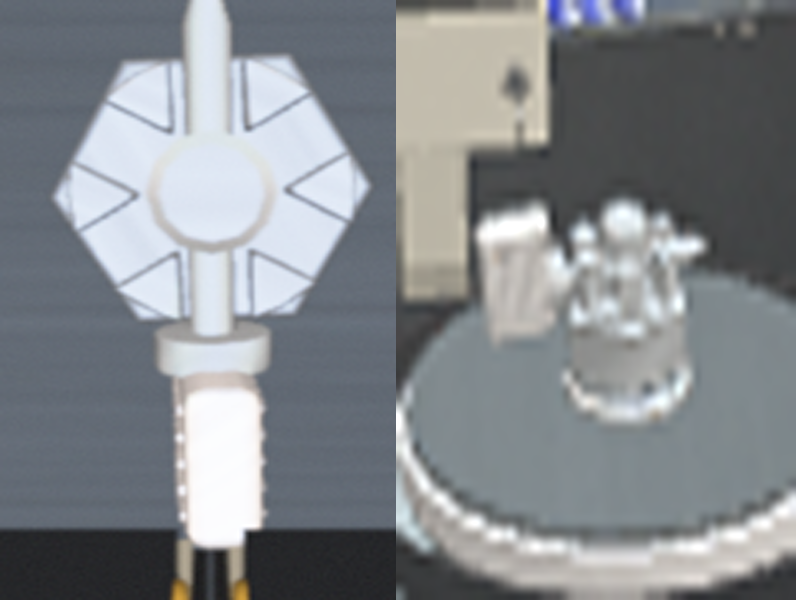

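```bash
python3 -m crank '{"claw":[0,0,0,0,0,0,0,0],"delta_pos":[[0.02,0,0],[0.04,0,0],[0.06,0,0],[0.08,0,0],[0.1,0,0],[0.12,0,0],[0.12,0,0],[0.12,0,0]],"roll":[0,0,0,0,0,0,0,0]}' 
python3 st.py
python3 -m crank '{"claw":[0,0,0,0,0,0,0,0],"delta_pos":[[0.01,0,0],[0.02,0,0],[0.03,0,0],[0.04,0,0],[0.05,0,0],[0.06,0,0],[0.06,0,0],[0.06,0,0]],"roll":[0,0,0,0,0,0,0,0]}' 
python3 - <<'E'
from h import *
i,K,R,t,s=cam("wrist");np.savez("w17.npz",K=K,R=R,t=t,i=i)
print(s["tool_pos"],s["contact_force"],s["torque"],s["opening"])
i2,K2,R2,t2,_=cam("side")
a=cv2.resize(i[60:260,220:340],None,fx=3.3,fy=3,interpolation=cv2.INTER_CUBIC)
b=cv2.resize(i2[150:200,230:280],None,fx=8,fy=12,interpolation=cv2.INTER_CUBIC)
cv2.imwrite("pics/w17.png",np.hstack([a,b]))
E
```

```text
time: 22.58
tool_pos: [0.4753, 0.0052, 0.1074]
tool_rot: [3.141, 0.0, -0.158]
contact_force: [-0.3, 0.9, -0.1]
opening: 0.0004
22.5833 [0.4753 0.0052 0.1074] [179.99   0.    -9.07] [-0.3  0.9 -0.1] [ 0.051 -0.007  0.026] 0.0004 [-0.15  0.39  1.82 -0.    0.93  1.58]
time: 23.25
tool_pos: [0.4765, 0.005, 0.1074]
tool_rot: [3.141, 0.001, -0.158]
contact_force: [-2.7, 0.3, 1.3]
opening: 0.0005
[0.47650895 0.00503137 0.10740271] [-2.69970856  0.2600584   1.25438951] [ 0.03468153  0.45756623 -0.01872521] 0.0005340166483442572
```

View pics/w17.png

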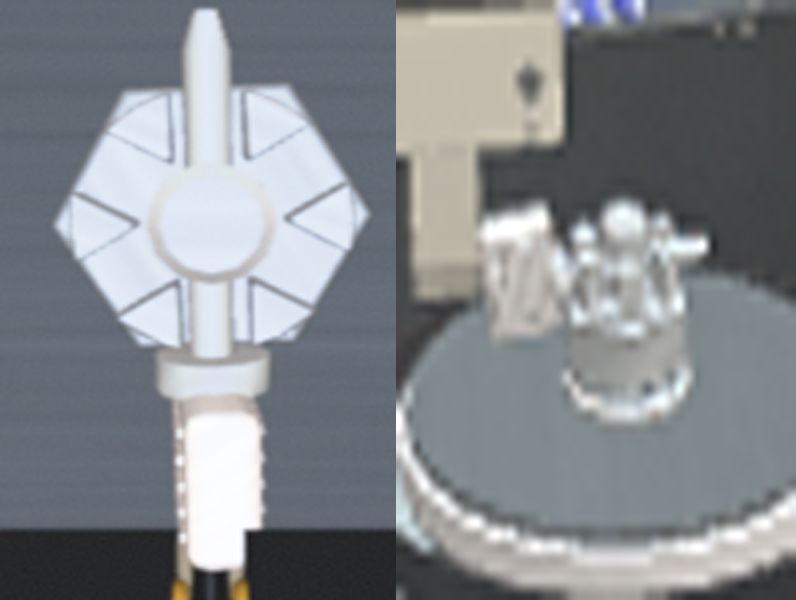

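```bash
python3 - <<'E'
from h import *
f=np.load("w17.npz");i,K,R,t=[f[k] for k in "iKRt"]
a=unproj((220+212/3.3-.3,60+222/3-.3),.1225,K,R,t)
u=np.array([np.cos(np.radians(-9.05)),np.sin(np.radians(-9.05)),0])
for z in (.110,.113): print((unproj((220+206/3.3-.3,60+10/3-.3),z,K,R,t)-a)@u)
E
```

```text
0.02753301972049422
0.02710343647314365
```

```bash
python3 -m crank '{"claw":[0,0,0,0,0,0,0,0],"delta_pos":[[0.01,0,0],[0.02,0,0],[0.03,0,0],[0.04,0,0],[0.04,0,0],[0.04,0,0],[0.04,0,0],[0.04,0,0]],"roll":[0,0,0,0,0,0,0,0]}' 
python3 - <<'E'
from h import *
i,K,R,t,s=cam("wrist");np.savez("w18.npz",K=K,R=R,t=t,i=i)
print(s["tool_pos"],s["contact_force"],s["torque"],s["opening"])
i2,K2,R2,t2,_=cam("side")
a=cv2.resize(i[60:260,220:340],None,fx=3.3,fy=3,interpolation=cv2.INTER_CUBIC)
b=cv2.resize(i2[150:200,230:280],None,fx=8,fy=12,interpolation=cv2.INTER_CUBIC)
cv2.imwrite("pics/w18.png",np.hstack([a,b]))
E
```

```text
time: 24.02
tool_pos: [0.4774, 0.0049, 0.1074]
tool_rot: [3.141, 0.001, -0.158]
contact_force: [-4.2, -0.0, 1.8]
opening: 0.0005
[0.47737621 0.00488064 0.10737283] [-4.21993987 -0.00869983  1.80394681] [0.10027391 0.8504143  0.00449614] 0.000458711008423883
```

View pics/w18.png

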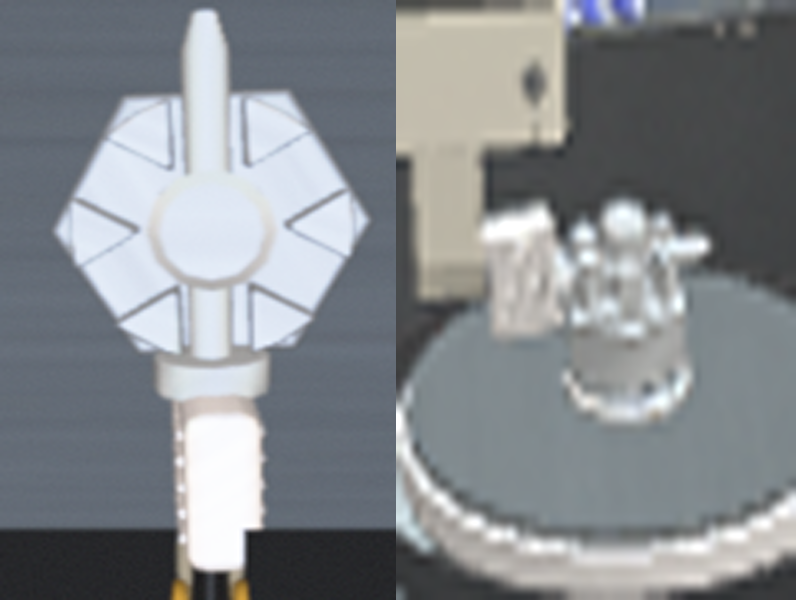

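```bash
python3 -m crank '{"claw":[0,0,0,0,0,0,0,0],"delta_pos":[[-0.02,0,0],[-0.05,0,0],[-0.1,0,0],[-0.2,0,0],[-0.4,0,0],[-0.5,0,-1],[-0.4,0,-1.84],[0,0,-1.84]],"roll":[0,0,0,0,0,0,0,0]}' 
python3 -m crank '{"claw":[0,0,0,0,0,0,0,0],"delta_pos":[[0,0,0],[0,0,0],[0,0,0],[0,0,0],[0,0,0],[0,0,0],[0,0,0],[0,0,0]],"roll":[0,0,0,0,0,0,0,0]}' 
python3 - <<'E'
from h import *
i,K,R,t,s=cam("wrist");np.savez("w19.npz",K=K,R=R,t=t,i=i)
print(s["tool_pos"],s["contact_force"],s["torque"],s["opening"])
p=proj([.53,-.004,.11],K,R,t)[0];y0=max(0,int(p[1])-75);print(y0)
i2,K2,R2,t2,_=cam("side")
a=cv2.resize(i[y0:y0+150,233:333],None,fx=4,fy=4,interpolation=cv2.INTER_CUBIC)
b=cv2.resize(i2[150:200,230:280],None,fx=8,fy=12,interpolation=cv2.INTER_CUBIC)
cv2.imwrite("pics/w19.png",np.hstack([a,b]))
E
```

```text
time: 24.78
tool_pos: [0.479, 0.0048, 0.1571]
tool_rot: [-3.142, -0.006, -0.158]
contact_force: [1.5, -0.0, -0.9]
opening: 0.0005
time: 25.45
tool_pos: [0.4777, 0.0048, 0.1533]
tool_rot: [3.142, 0.0, -0.158]
contact_force: [0.2, 0.5, 0.3]
opening: 0.0006
[0.47771439 0.00483782 0.15331756] [0.22864286 0.50063661 0.31251557] [ 0.03378074  0.0421177  -0.03039104] 0.0005787668858394987
66
```

View pics/w19.png

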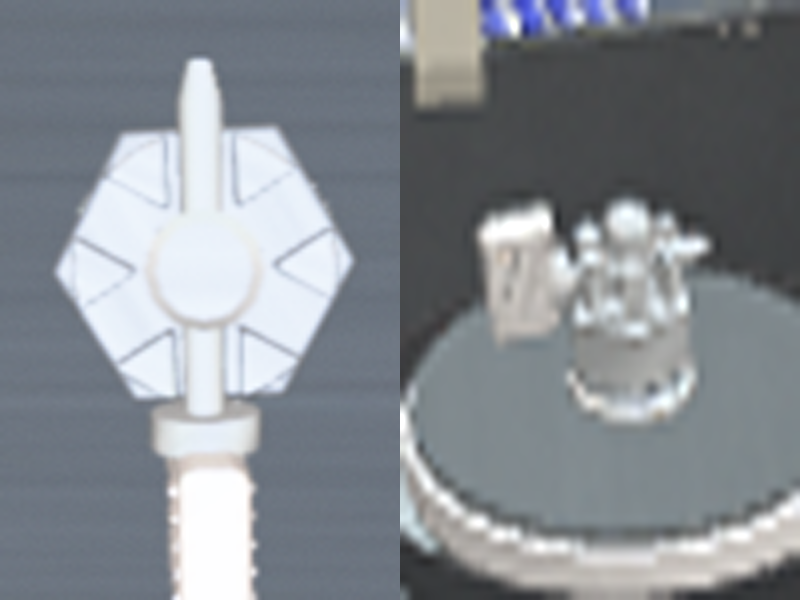

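```bash
python3 -m crank '{"claw":[0.2,0.2,0.2,0.2,0.2,0.2,0.2,0.2],"delta_pos":[[0,0,-0.5],[0,0,-1],[0,0,-2],[0,0,-2],[0,0,-2],[0,0,-2],[0,0,-2],[0,0,-2]],"roll":[0,0,0,0,0,0,0,0]}' 
python3 - <<'E'
from h import *
i,K,R,t,s=cam("top");a=cv2.imread("pics/top0.png")
cv2.imwrite("pics/top9.png",i)
d=cv2.absdiff(i,a).max(2); d[:, :]=d*(d>60)
n,l,st,c=cv2.connectedComponentsWithStats((d>0).astype(np.uint8))
print([(s_[:5].tolist()) for s_ in st[1:] if s_[4]>8]); print(s["contact_force"])
print(robot.hand_in())
E
```

```text
time: 26.22
tool_pos: [0.4773, 0.0049, 0.2026]
tool_rot: [3.142, 0.002, -0.158]
contact_force: [0.8, 0.0, -0.6]
opening: 0.0185
[[0, 137, 86, 95, 5592], [96, 175, 4, 10, 22], [140, 180, 3, 4, 11], [83, 186, 80, 60, 1454], [153, 194, 3, 9, 13], [308, 197, 12, 37, 195], [133, 205, 9, 16, 100], [31, 232, 34, 42, 878], [0, 282, 44, 72, 840], [41, 285, 6, 14, 48], [377, 328, 183, 92, 5999], [36, 331, 5, 3, 14], [447, 351, 17, 10, 23], [4, 354, 24, 32, 386], [28, 354, 6, 2, 10], [32, 360, 5, 6, 13], [30, 365, 77, 31, 596], [29, 367, 4, 5, 9], [27, 377, 70, 43, 587], [507, 383, 53, 30, 935], [413, 387, 8, 7, 33], [40, 388, 89, 32, 1516], [444, 405, 38, 15, 327], [522, 407, 38, 13, 236]]
[ 0.82905751  0.02677419 -0.56842479]
the job is handed in; nothing more can be done
None
```

View pics/top9.png

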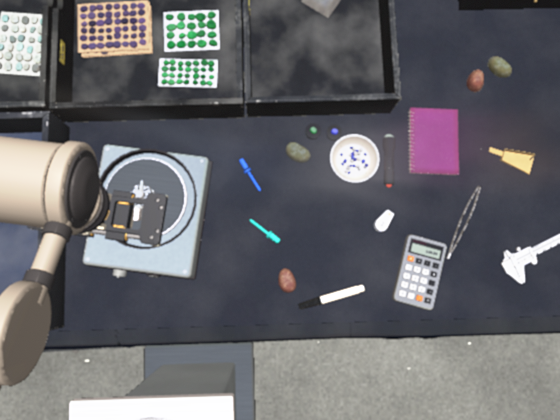

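The nut is tightened, the lock pin is through slot and hole and released, and the job was handed in at about 26 s. One check is less than perfect: the pin hangs slightly tilted (details below).

- **Tightening:** I turned the nut clockwise about 90°. It bit between 52° and 62°, where the torque on the tool rose from about 0.03 to 0.3–0.46 N·m. The next slot to line up was the first after the bite. The pictures put that slot 1–2.5° from the hole, inside the 5° allowed.
- **Pin:** The aluminium pin went in from the front with no noticeable force. At the collar I stopped when the contact force reached about 3.4 N.
- **Checks that disagreed:** On release the loose pin drooped in its hole and the tip drew back about 1.6 mm. I nudged it from behind with at most about 4 N. It seated again under the push, then settled back to the same tilt. I take this to be its natural rest, with the collar's lower edge touching the nut and its upper edge standing slightly off; I could not see that contact directly.
- **Bystanders:** The last top view shows no change on the table except the pin's old spot. The arm was clear of everything at hand-in.

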